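Pack the key-blank order on its pallet slab

TASK

Make up the outgoing order on the plywood slab: lay all the key-blank cartons that are there (four or five) flat and upright inside the blue outlines, one per outline and lengthwise as each outline runs, in any outlines you like. Drop every brass padlock into the open green tin on the slab, and when they are all in, shut the tin's lid fully. Leave the other things on the bench where they are.

Things in the scene. Friction and masses are not known exactly. Their poses are not given: they have to be found in the camera images.
- slab: fixed plywood pallet slab, 185 (x) x 360 (y) x 20 thick, origin at the centre of its underside, turned about z. Its -y half carries thin blue outlines of five carton places: three side by side with their length along slab x, and beyond them (+x) two with their length along slab y, neighbouring cartons 5 to 9 apart. The lidded tin is fixed on its +y end
- place1 (a point): centre of carton place 1 on the slab's top face (z 20 above the bench); a carton lies here with its length (x axis, either way round) along the slab's x axis. Any carton may take any place
- place2 (a point): centre of carton place 2 on the slab's top face (z 20 above the bench); a carton lies here with its length (x axis, either way round) along the slab's x axis. Any carton may take any place
- place3 (a point): centre of carton place 3 on the slab's top face (z 20 above the bench); a carton lies here with its length (x axis, either way round) along the slab's x axis. Any carton may take any place
- place4 (a point): centre of carton place 4 on the slab's top face (z 20 above the bench); a carton lies here with its length (x axis, either way round) along the slab's y axis. Any carton may take any place
- place5 (a point): centre of carton place 5 on the slab's top face (z 20 above the bench); a carton lies here with its length (x axis, either way round) along the slab's y axis. Any carton may take any place
- box1: key-blank carton, 81 long (x) x 54 wide (y) x 34 high, about 0.3 kg, cardboard brown with a red label band across the top at its +x end; on top, in the middle, a rigid black carry bar 50 long (along x) x 14 wide x 32 high (its top 66 above the carton's underside): grip it across its 14 width. Origin: centre of the carton's underside, z up. May be absent
- box2: key-blank carton, 81 long (x) x 54 wide (y) x 34 high, about 0.3 kg, cardboard brown with a blue label band across the top at its +x end; on top, in the middle, a rigid black carry bar 50 long (along x) x 14 wide x 32 high (its top 66 above the carton's underside): grip it across its 14 width. Origin: centre of the carton's underside, z up. May be absent
- box3: key-blank carton, 81 long (x) x 54 wide (y) x 34 high, about 0.3 kg, cardboard brown with a yellow label band across the top at its +x end; on top, in the middle, a rigid black carry bar 50 long (along x) x 14 wide x 32 high (its top 66 above the carton's underside): grip it across its 14 width. Origin: centre of the carton's underside, z up. May be absent
- box4: key-blank carton, 81 long (x) x 54 wide (y) x 34 high, about 0.3 kg, cardboard brown with a green label band across the top at its +x end; on top, in the middle, a rigid black carry bar 50 long (along x) x 14 wide x 32 high (its top 66 above the carton's underside): grip it across its 14 width. Origin: centre of the carton's underside, z up. May be absent
- box5: key-blank carton, 81 long (x) x 54 wide (y) x 34 high, about 0.3 kg, cardboard brown with a white label band across the top at its +x end; on top, in the middle, a rigid black carry bar 50 long (along x) x 14 wide x 32 high (its top 66 above the carton's underside): grip it across its 14 width. Origin: centre of the carton's underside, z up. May be absent
- lock1: brass padlock lying flat, 18 high, about 0.12 kg; its body 32 (x) x 32 (y), centred 8 to the -x side of the origin; steel shackle reaches to 29 on the +x side (26 wide in y). Origin: on the underside, 8 from the middle of the brass body towards the shackle. May be absent
- lock2: brass padlock lying flat, 18 high, about 0.12 kg; its body 32 (x) x 32 (y), centred 8 to the -x side of the origin; steel shackle reaches to 29 on the +x side (26 wide in y). Origin: on the underside, 8 from the middle of the brass body towards the shackle. May be absent
- lock3: brass padlock lying flat, 18 high, about 0.12 kg; its body 32 (x) x 32 (y), centred 8 to the -x side of the origin; steel shackle reaches to 29 on the +x side (26 wide in y). Origin: on the underside, 8 from the middle of the brass body towards the shackle. May be absent
- tin_in (a point): centre of the inner floor of the green open tin on the slab; axes as the slab's. Tin outside 110 (x) x 110 (y) x 50 high, walls 4 thick, rim about 46 above this point
- tin_lid (a joint): tin lid's hinge angle, rad: 0 shut, 1.57 standing upright, at most 1.9; starts open. A stiff hinge (well under 15 N at its free edge) holds it where it is left; it can be pushed shut with closed fingers from its outer side
- tin_lid_hinge (a point): middle of the lid's hinge line, on the tin's far (slab +x) rim, hinge along slab y. The lid plate is 110 x 110 x 6 and reaches from here to the near rim when shut; upright it stands above the far rim
- tin_lid_handle (a point): grip point of the black knob on the lid's outer (upper when shut) face, middle in y, near the free edge
- oil: yellow oil bottle, 44 across, 110 high, a bystander; origin at its underside middle
- driver: screwdriver lying on the bench, a bystander; origin at its underside
- brush: brush lying on the bench, a bystander; origin at its underside
- cup: steel cup, 68 across, 80 high, a bystander; origin at its underside middle
- jar: glass jar, 60 across, 70 high, a bystander; origin at its underside middle
- disc: dark steel disc, 60 across, 12 thick, a bystander; origin at its underside middle
Not all that is in view belongs to the job. What is shaped like the box3 but purple is not meant.

How it is judged:
By the outcome, as a careful person would: the job done as asked, in the order asked, and still so for the second after the job is handed in, with the robot touching nothing.
Of box1, box2, box3, box4, box5 only 4 to 5 are there at a start; the rules pass over those that are not, and their reading is None.
Of lock1, lock2, lock3 only 2 to 3 are there at a start; the rules pass over those that are not, and their reading is None.
At some moment in a run one of box1, box2, box3, box4, box5, lock1, lock2, lock3 may be knocked a few centimetres aside while the robot is not near it.
It also fails if it takes over 210 s, if anything falls off the work surface, if the arm or the gripper's body presses on something with over 40 N, if the wrist force passes 120 N, or if a joint passes its speed limit or range.

ROBOT

A 7-joint arm with a two-finger parallel gripper is mounted at the origin on the work surface. World frame = base frame: x ahead of the robot, y to its left, z up, the work surface at z = 0. Lengths are in m, angles in degrees, forces in N, time in s.
With the tool pointing down it reaches from about 0.425 to 0.875 m from the base axis. Payload 4.7 kg.
Tool frame: the origin (TCP) lies at the centre of the arm's flange, where the gripper is bolted on; the fingertips stand 182 mm ahead of it and the grasp point (between the pads) lies 164 mm ahead of it (env.grip_depth is the distance from the TCP to the grasp point, in m); z points along the fingers, y is the line along which they close (so a half turn about z gives the same grasp; the last joint's range is limited). The gripper opens to 87 mm and grips with 3 to 60 N. Pads are 19 mm wide; open, the fingers measure 117 mm over their backs; the gripper's body (75 mm by 190 mm) begins 51 mm behind the grasp point.
Start: joints at [73.975, 18.392, -4.016, 83.108, 1.295, 78.541, -3.26], TCP at [0.188, -0.622, 0.405] pointing down, gripper open.
Joint ranges: [-163.93, 163.93], [-17.29, 119.83], [-79.2, 71.16], [3.27, 140.29], [-89.18, 269.18], [5.43, 117.66], [-154.24, 154.24]. Speed limits (degrees/s): [147.25, 147.25, 180, 180, 180, 180, 180].

INTERFACE

Orientations are given as [roll, pitch, yaw] about the fixed x, y, z axes, in that order (R = Rz(yaw) Ry(pitch) Rx(roll)).
In Python, from cell import env gives the robot as it stands. The module is installed in compiled form; this text tells all that it offers.
- The arm moves only by the tool send_rows, never from a script. Its arguments are lists of equal length, an entry for each row: "xyz": the shift along the tool's x, y, z in m, a list of three; "rotation": the turn, a rotation vector about the tool's x, y, z in rad, a list of three; "jaw": the opening, from 0 (shut) to 1 (fully open). A call has 1 to 20 rows; each row shifts and turns the commanded pose from where the row before left it, along the tool's axes as they then stand; what a row does not reach is not made up. A row lasts 1/10 s, in which the tool goes at most 50 mm and 8.59 degrees, less where a joint would pass 70% of its speed; a pose out of reach is approached as far as the arm can. A call is refused whole if a number of a shift passes 0.05 or a number of a turn 0.15, either way. A call with a gripper value outside its range is refused whole. The fingers move at their own pace and stop on an object; "newtons" is the grip in N (left out, the last holds). Time passes only in rows, so rows that do not move let the fingers close. It gives the time, the measured TCP pose, the force, the opening and the grip force at its end, in the units of the state.
- env.get_obs(): the state, without advancing time (a new reading comes with each control period).
- env.read_camera(name): name is "scene" or "side" or "wrist"; returns a dict with "image" (480x640x3 uint8, blue, green, red), "fx", "fy", "cx", "cy" (pixels), "R" (3x3) and "t" (3): a world point X has camera coordinates R X + t. Camera axes: x right, y down, z forward; pixel columns grow to the right and rows downward; lengths in m; the calibration is good to about 2 mm. A picture is of the moment at which its call begins. There is no depth.
- env.sign_off(): hands the job in; it is judged then, once.
The state is a dict: "time_s": time; "qpos": joint angles; "joint_velocities": joint speeds; "effort": joint torques, N m; "tool_pos": TCP position; "tool_rot": TCP orientation; "force": force on the tool from outside, world axes, zero at the start; "wrist_torque": the same for the moment, N m; "grip_width": finger opening in m; "grasp_force": force on a finger pad.
Only numpy, scipy, OpenCV 4.12 (cv2) and the standard library are available. Lean on these libraries where they do the work, as an engineer would, in place of code of your own. Each camera call takes 0.05 s, during which the arm holds its last target. There are 200 camera calls.

## Working session

There is one attempt and no reset: what is moved stays moved. The work goes in short steps, Python scripts to look and compute and a tool call to move; the robot and the scene stay as the last step left them, time stands still between calls to the robot, and variables do not carry over. Pictures are saved under pics/ and viewed, at most 14 in all, crops included, and the job is handed in when it is done.

Besides the shell and the picture viewer there is one more tool, called after "Emit:" as name(argument=value, ...) on one line, values as JSON. send_rows: Moves the arm, as the interface text tells. Its arguments: {"type":"object","properties":{"xyz":{"type":"array"},"rotation":{"type":"array"},"jaw":{"type":"array"},"newtons":{"type":"number"}},"required":["xyz","rotation","jaw"]}

```bash
mkdir -p pics; ls; python3 - <<'E'
from cell import env
import cv2,numpy as np
o=env.get_obs()
for k,v in o.items(): print(k,np.round(v,3))
for n in("scene","side","wrist"):
    c=env.read_camera(n);cv2.imwrite(f"pics/{n}0.png",c["image"]);print(n,c["fx"],c["fy"],c["cx"],c["cy"],np.round(c["R"],3).tolist(),np.round(c["t"],3))
    print("cam pos",-np.array(c["R"]).T@c["t"])
E
```

```text
pics
time_s 0.0
qpos [73.975 18.438 -4.016 83.177  1.296 78.54  -3.259]
joint_velocities [-0.017 -0.072  0.003  0.045  0.048  0.106 -0.112]
effort [-1.0000e-03 -4.9129e+01 -4.0500e-01 -3.1253e+01 -6.4000e-02  4.4000e-02
  0.0000e+00]
tool_pos [ 0.188 -0.622  0.404]
tool_rot [-1.79891e+02  7.00000e-03  1.68370e+01]
force [-0.294  0.064  0.06 ]
wrist_torque [ 0.014 -0.026 -0.02 ]
grasp_force 0.0
grip_width 0.087
scene 593.1470361616193 593.1470361616193 320.81709221058725 239.35507896946683 [[0.119, 0.993, -0.014], [0.699, -0.094, -0.709], [-0.705, 0.075, -0.705]] [-0.077 -0.287  1.837]
cam pos [ 1.50551013 -0.08801884  1.09077178]
side 437.0327036973425 437.0327036973425 312.1789324385332 241.74510752178497 [[-0.92, -0.391, 0.02], [-0.258, 0.568, -0.782], [0.295, -0.724, -0.624]] [0.506 0.209 1.002]
cam pos [0.22420514 0.80432146 0.77828701]
wrist 370.86330924720005 370.86330924720005 313.400887819639 237.18565484144466 [[0.288, -0.958, -0.001], [-0.924, -0.279, 0.262], [-0.251, -0.074, -0.965]] [-0.649 -0.031  0.39 ]
cam pos [ 0.25680504 -0.6007621   0.38387826]
```

View pics/scene0.png

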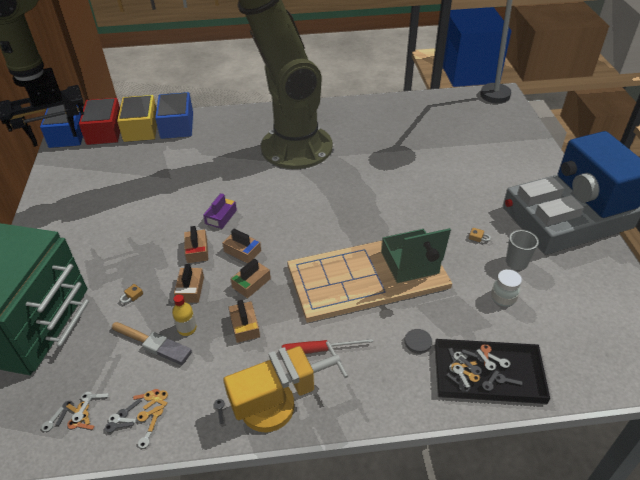

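View pics/side0.png

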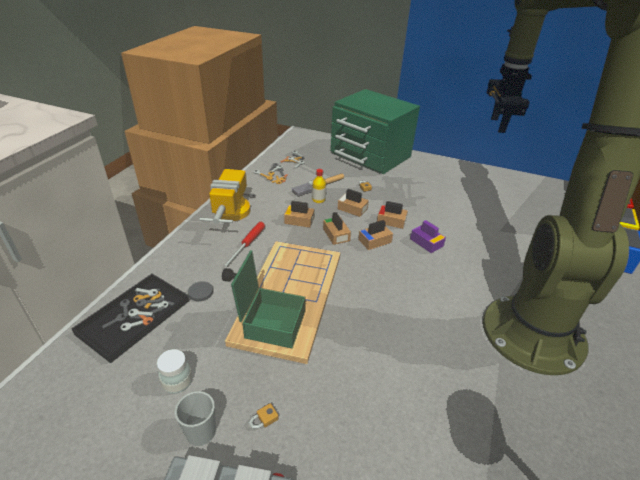

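```bash
cat > h.py <<'E'
import numpy as np,cv2,pickle
from cell import env
def cam(n,save=None):
    c=env.read_camera(n)
    if save: cv2.imwrite(f"pics/{save}.png",c["image"]); pickle.dump(c,open(f"pics/{save}.pkl","wb"))
    return c
def load(s): return pickle.load(open(f"pics/{s}.pkl","rb"))
def ray(c,u,v):
    R=np.array(c["R"]);d=R.T@[(u-c["cx"])/c["fx"],(v-c["cy"])/c["fy"],1.];return -R.T@np.array(c["t"]),d/np.linalg.norm(d)
def onz(c,u,v,z):
    p,d=ray(c,u,v);return p+d*(z-p[2])/d[2]
def tri(*obs):
    A=np.zeros((3,3));b=np.zeros(3)
    for c,u,v in obs:
        p,d=ray(c,u,v);M=np.eye(3)-np.outer(d,d);A+=M;b+=M@p
    X=np.linalg.solve(A,b)
    return X,[np.linalg.norm(np.cross(ray(c,u,v)[1],X-ray(c,u,v)[0]))*1e3 for c,u,v in obs]
def proj(c,X):
    x=np.array(c["R"])@X+np.array(c["t"]);return c["fx"]*x[0]/x[2]+c["cx"],c["fy"]*x[1]/x[2]+c["cy"]
def crop(img,x0,y0,x1,y1,s,name):
    cv2.imwrite(f"pics/{name}.png",cv2.resize(img[y0:y1,x0:x1],None,fx=s,fy=s,interpolation=cv2.INTER_CUBIC))
E
python3 - <<'E'
from h import *
c=cam("scene","s1");d=cam("side","d1")
obs={"red":(196,236,396,207),"blue":(240,238,376,227),"white":(189,276,353,195),"green":(247,270,336,219),"yellow":(241,312,299,208),"purple":(220,203,429,228)}
for k,(a,b,e,f) in obs.items():
    X,r=tri((c,a,b),(d,e,f));print(k,X.round(3),np.round(r,1),onz(c,a,b,.066).round(3))
for k,(a,b,e,f) in {"lockA":(132,293,366,186),"lockB":(475,235,266,414)}.items(): print(k,tri((c,a,b),(d,e,f)))
for k,(a,b) in {"slab+y-x":(408,234),"slab-y-x":(289,265),"-y+x":(303,314),"+y+x":(450,281)}.items(): print(k,onz(c,a,b,.02).round(3))
E
```

```text
red [ 0.407 -0.29   0.051] [4.5 4.5] [ 0.428 -0.284  0.066]
blue [ 0.432 -0.178  0.049] [0.2 0.2] [ 0.449 -0.176  0.066]
white [ 0.544 -0.301  0.052] [2.4 2.4] [ 0.559 -0.296  0.066]
green [ 0.546 -0.163  0.052] [0.2 0.2] [ 0.558 -0.162  0.066]
yellow [ 0.668 -0.179  0.047] [2.1 2.1] [ 0.681 -0.179  0.066]
purple [ 0.294 -0.228  0.053] [1.4 1.4] [ 0.311 -0.225  0.066]
lockA (array([ 0.54106107, -0.44259301,  0.0076372 ]), [np.float64(1.1280708826274102), np.float64(1.1280708826274344)])
lockB (array([0.46233397, 0.42538924, 0.00964126]), [np.float64(1.1472576452018006), np.float64(1.1472576452017644)])
slab+y-x [0.445 0.251 0.02 ]
slab-y-x [ 0.513 -0.063  0.02 ]
-y+x [ 0.668 -0.043  0.02 ]
+y+x [0.615 0.314 0.02 ]
```

Emit:
send_rows(xyz=[[0.036,-0.023,-0.007],[0.036,-0.023,-0.007],[0.036,-0.023,-0.007],[0.036,-0.023,-0.007],[0.036,-0.023,-0.007],[0.036,-0.023,-0.007],[0.036,-0.023,-0.007],[0.036,-0.023,-0.007],[0.036,-0.023,-0.007],[0.036,-0.023,-0.007],[0.036,-0.023,-0.007],[0.036,-0.023,-0.007],[0.036,-0.023,-0.007],[0.036,-0.023,-0.007],[0,0,0],[0,0,0]], rotation=[[0,0,0],[0,0,0],[0,0,0],[0,0,0],[0,0,0],[0,0,0],[0,0,0],[0,0,0],[0,0,0],[0,0,0],[0,0,0],[0,0,0],[0,0,0],[0,0,0],[0,0,0],[0,0,0]], jaw=[1,1,1,1,1,1,1,1,1,1,1,1,1,1,1,1])

```text
time_s: 1.85
tool_pos: [0.5779, -0.1667, 0.5025]
tool_rot: [-180.0, 0.0, 17.0]
force: [1.2, 0.1, -0.3]
grip_width: 0.087
grasp_force: 0.0
```

```bash
python3 - <<'E'
from h import *
c=cam("wrist","w1");print(env.get_obs()["tool_pos"],env.get_obs()["tool_rot"],env.get_obs()["qpos"])
E
```

```text
[ 0.57722232 -0.16839542  0.50237307] [1.79979716e+02 6.10818591e-02 1.68306893e+01] [ 36.80998651  12.72641423 -27.86367888  80.48889764   5.95762674
  88.27521726 -63.82300145]
```

View pics/w1.png

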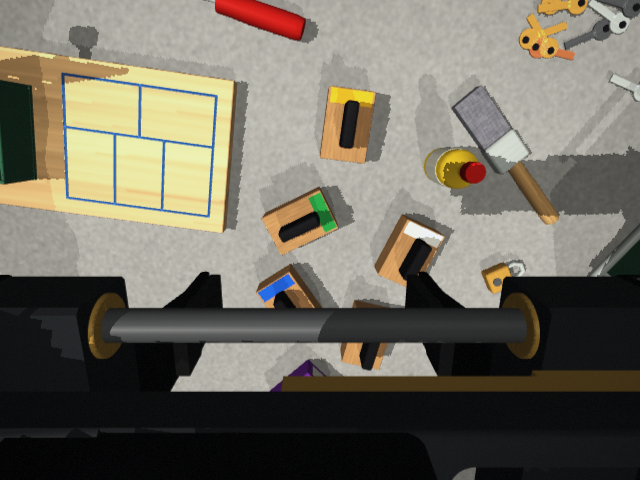

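Emit:
send_rows(xyz=[[-0.036,0.01,0],[-0.036,0.01,0],[-0.036,0.01,0],[0,0,0],[0,0,0]], rotation=[[0,0,0],[0,0,0],[0,0,0],[0,0,0],[0,0,0]], jaw=[1,1,1,1,1])

```text
time_s: 2.4
tool_pos: [0.4811, -0.23, 0.503]
tool_rot: [179.9, 0.0, 16.5]
force: [-0.1, 0.5, 0.2]
grip_width: 0.0871
grasp_force: 0.0
```

```bash
python3 - <<'E'
from h import *
c=cam("wrist","w2");a=load("w1")
s=cam("scene","s2")
print(env.get_obs()["tool_pos"])
i=c["image"];j=a["image"]
L=cv2.resize(j[60:235,50:240],None,fx=2.1,fy=2.1,interpolation=cv2.INTER_CUBIC)
crop(i,225,0,525,225,2.66,"w2c")
crop(j,225,70,525,295,2.66,"w1c")
E
```

```text
[ 0.48264402 -0.22808154  0.50278148]
```

View pics/w2c.png

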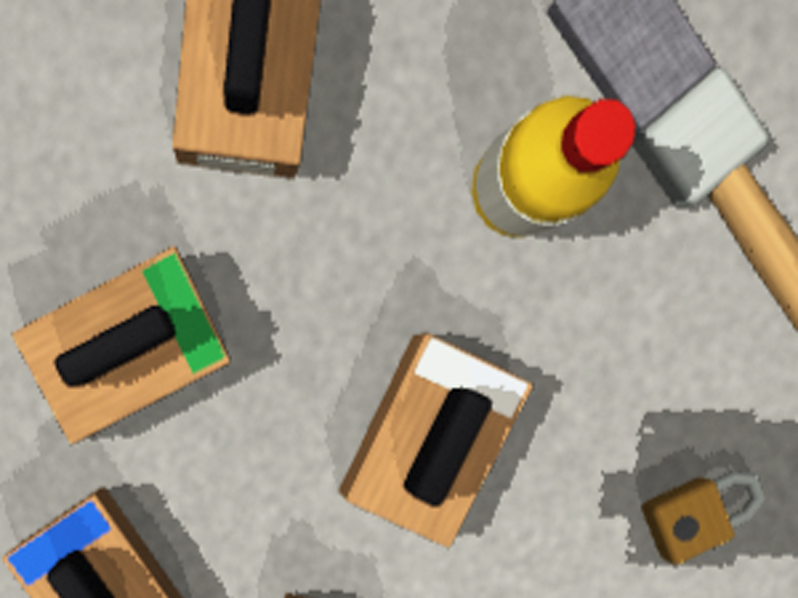

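View pics/w1c.png

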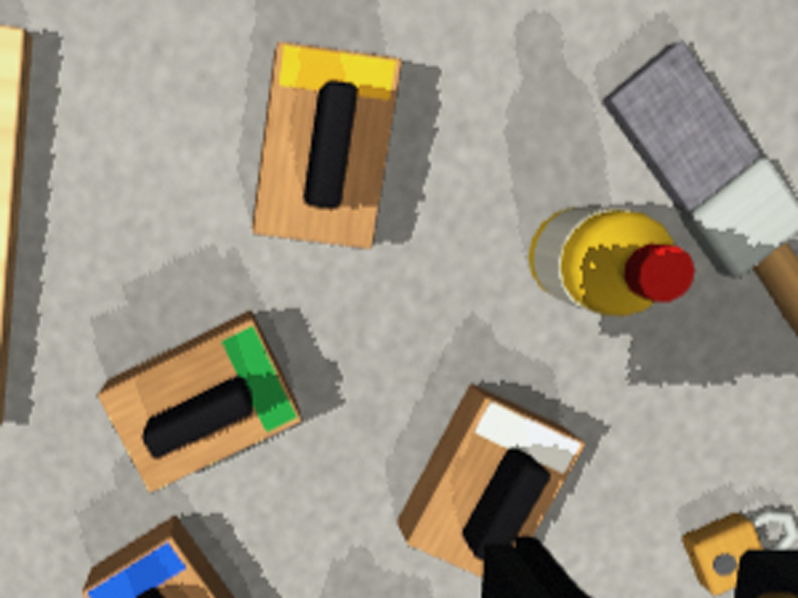

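```bash
cat >> h.py <<'E'
from scipy.optimize import least_squares
K={"pp":(.0405,.027),"pm":(.0405,-.027),"mp":(-.0405,.027),"mm":(-.0405,-.027)}
def fitbox(obs,x0,zfree=True,h=.034):
    # obs: list (cam,key,u,v)
    def f(p):
        c_,s_=np.cos(p[2]),np.sin(p[2]);r=[]
        for c,k,u,v in obs:
            a,b=K[k];q=proj(c,[p[0]+c_*a-s_*b,p[1]+s_*a+c_*b,p[3] if zfree else h]);r+=[q[0]-u,q[1]-v]
        return r
    s=least_squares(f,[*x0,h]);return s.x,np.abs(s.fun).max()
def blueholes(c,lo=300,hi=20000):
    i=c["image"].astype(int);m=((i[...,0]-i[...,2]>30)&(i[...,0]-i[...,1]>10)).astype(np.uint8)*255
    cs,h=cv2.findContours(m,cv2.RETR_CCOMP,cv2.CHAIN_APPROX_NONE)
    return [(cv2.minAreaRect(k),cv2.contourArea(k),cv2.approxPolyDP(k,6,True)[:,0]) for k,g in zip(cs,h[0]) if g[3]>=0 and lo<cv2.contourArea(k)<hi],m
E
python3 - <<'E'
from h import *
w1,w2,s=load("w1"),load("w2"),load("s1")
a=lambda k,u,v:(w2,k,225+u/2.66,v/2.66); b=lambda k,u,v:(w1,k,225+u/2.66,70+v/2.66)
G=[a("pp",176,247),a("pm",228,358),a("mp",13,332),a("mm",72,442),b("pp",250,320),b("pm",300,420),b("mp",102,394),b("mm",152,491)]
W=[a("pp",430,340),a("pm",532,383),a("mp",347,497),a("mm",449,546),b("pp",488,398),b("pm",583,442),b("mp",408,537)]
Y=[b("pp",279,45),b("pm",400,60),b("mp",254,235),b("mm",372,248),a("mp",175,150),a("mm",298,163)]
for n,o,x0 in(("green",G,(.55,-.16,0)),("white",W,(.54,-.3,0)),("yellow",Y,(.67,-.18,0))):
    best=min((fitbox(o,(x0[0],x0[1],y)) for y in(-2,-.5,1,2.5)),key=lambda r:r[1])
    p=best[0];print(n,p[:2].round(4),np.degrees(p[2]).round(1),"z",p[3].round(4),"res",best[1].round(2))
for nm,c in(("w1",w1),("s",s)):
    H,m=blueholes(c,150 if nm=="s" else 1000);print(nm)
    for r,A,q in H: print(np.round(r[0],1),A,onz(c,*r[0],.02).round(4),[onz(c,*x,.02).round(3)[:2].tolist() for x in q])
E
```

```text
green [ 0.5422 -0.16  ] 313.1 z 0.0285 res 1.72
white [ 0.5419 -0.3104] -8.4 z 0.0211 res 1.93
yellow [ 0.6698 -0.18  ] 10.1 z 0.0299 res 1.4
w1
[186.1 178.1] 3200.0 [ 0.553  -0.0091  0.02  ] [[0.589, 0.024], [0.597, -0.032], [0.515, -0.043], [0.507, 0.012]]
[138.2 171.5] 3236.5 [0.5437 0.0491 0.02  ] [[0.58, 0.082], [0.587, 0.027], [0.505, 0.015], [0.498, 0.071]]
[ 89.5 165. ] 3302.5 [0.5342 0.1077 0.02  ] [[0.571, 0.14], [0.578, 0.084], [0.496, 0.073], [0.489, 0.129]]
[176.  115.9] 3738.0 [0.6216 0.0174 0.02  ] [[0.641, 0.064], [0.656, -0.021], [0.601, -0.031], [0.586, 0.053]]
[100.5 105.1] 3834.5 [0.6077 0.105  0.02  ] [[0.628, 0.151], [0.642, 0.068], [0.587, 0.057], [0.572, 0.141]]
s
```

```bash
cat > f.py <<'E'
from h import *
w1,w2=load("w1"),load("w2")
a=lambda k,u,v:(w2,k,225+u/2.66,v/2.66); b=lambda k,u,v:(w1,k,225+u/2.66,70+v/2.66)
B={"green":([a("pp",176,247),a("pm",228,358),a("mp",13,332),a("mm",72,442)],[b("pp",250,320),b("pm",300,420),b("mp",102,394),b("mm",152,491)],(.55,-.16)),
"white":([a("pp",430,340),a("pm",532,383),a("mp",347,497),a("mm",449,546)],[b("pp",488,398),b("pm",583,442),b("mp",408,537)],(.54,-.3)),
"yellow":([a("mp",175,150),a("mm",298,163)],[b("pp",279,45),b("pm",400,60),b("mp",254,235),b("mm",372,248)],(.67,-.18))}
def best(o,x0,z): 
    p,r=min((fitbox(o,(*x0,y),z) for y in(-2,-.5,1,2.5)),key=lambda r:r[1]);return p[:2].round(4),(np.degrees(p[2])%360).round(1),p[3].round(4),r.round(2)
E
python3 - <<'E'
from f import *
for n,(o2,o1,x0) in B.items():
    for o in(o2,o1,o2+o1): print(n,best(o,x0,False),best(o,x0,True))
for c in(w1,w2): print(-c["R"].T@c["t"])
o=env.get_obs();print(o["tool_pos"],o["tool_rot"],o["qpos"])
E
```

```text
green (array([ 0.5429, -0.1602]), np.float64(313.0), np.float64(0.034), np.float64(1.59)) (array([ 0.5428, -0.1588]), np.float64(313.0), np.float64(0.0207), np.float64(0.76))
green (array([ 0.5425, -0.1602]), np.float64(313.3), np.float64(0.034), np.float64(2.05)) (array([ 0.5384, -0.1608]), np.float64(313.3), np.float64(0.0156), np.float64(0.49))
green (array([ 0.5427, -0.1602]), np.float64(313.1), np.float64(0.034), np.float64(2.01)) (array([ 0.5422, -0.16  ]), np.float64(313.1), np.float64(0.0285), np.float64(1.72))
white (array([ 0.5425, -0.3074]), np.float64(351.8), np.float64(0.034), np.float64(3.08)) (array([ 0.5424, -0.3115]), np.float64(351.8), np.float64(0.015), np.float64(1.55))
white (array([ 0.5434, -0.3064]), np.float64(351.3), np.float64(0.034), np.float64(1.64)) (array([ 0.5391, -0.3141]), np.float64(351.2), np.float64(0.0115), np.float64(0.48))
white (array([ 0.5429, -0.307 ]), np.float64(351.6), np.float64(0.034), np.float64(3.49)) (array([ 0.5419, -0.3104]), np.float64(351.6), np.float64(0.0211), np.float64(1.93))
yellow (array([ 0.6698, -0.1791]), np.float64(11.0), np.float64(0.034), np.float64(1.1)) (array([ 0.6736, -0.1781]), np.float64(10.9), np.float64(0.0128), np.float64(0.0))
yellow (array([ 0.6691, -0.18  ]), np.float64(10.2), np.float64(0.034), np.float64(1.03)) (array([ 0.6697, -0.1807]), np.float64(10.1), np.float64(0.0242), np.float64(0.49))
yellow (array([ 0.6694, -0.1799]), np.float64(10.2), np.float64(0.034), np.float64(1.13)) (array([ 0.6698, -0.18  ]), np.float64(10.1), np.float64(0.0299), np.float64(1.4))
[ 0.64648685 -0.14536845  0.48264228]
[ 0.54984434 -0.20921473  0.48308332]
[ 0.48264402 -0.22808154  0.50278148] [-1.79999217e+02 -2.17884821e-02  1.68000345e+01] [ 45.58977574   3.56505444 -24.2438847   89.74949651   1.45102801
  86.98347767 -51.88849985]
```

```bash
cat >> h.py <<'E'
def plan(*T):
    """targets (x,y,z,yaw) in turn: rotation in place, then shift; rows at <=45 mm"""
    o=env.get_obs();p=np.array(o["tool_pos"]);yaw=o["tool_rot"][2];print("now",p.round(4),np.round(o["tool_rot"],2),"q",np.round(o["qpos"],0),"t",round(o["time_s"],1),"F",np.round(o["force"],1),"w",round(o["grip_width"],4))
    for x,y,z,w in T:
        d=(w-yaw+180)%360-180;rz=-np.radians(d)
        c,s=np.cos(np.radians(w)),np.sin(np.radians(w));D=np.array([x,y,z])-p
        L=np.array([c*D[0]+s*D[1],s*D[0]-c*D[1],-D[2]]);n=max(1,int(np.ceil(np.linalg.norm(L)/.045)));m=max(1,int(np.ceil(abs(rz)/.145)))
        print("->",np.round([x,y,z,w],4),"rot",rz.round(3),f"= {m} x",(rz/m).round(4),"| shift",L.round(4),f"= {n} x",(L/n).round(4));p=np.array([x,y,z]);yaw=w
E
python3 -c "
from h import *
plan((.6694,-.1799,.28,10.2),(.6694,-.1799,.22,10.2))"
```

```text
now [ 0.4826 -0.2281  0.5028] [-1.80e+02 -2.00e-02  1.68e+01] q [ 46.   4. -24.  90.   1.  87. -52.] t 2.5 F [1.  0.4 0.4] w 0.0868
-> [ 0.6694 -0.1799  0.28   10.2   ] rot 0.115 = 1 x 0.1152 | shift [ 0.1923 -0.0143  0.2228] = 7 x [ 0.0275 -0.002   0.0318]
-> [ 0.6694 -0.1799  0.22   10.2   ] rot -0.0 = 1 x -0.0 | shift [0.   0.   0.06] = 2 x [0.   0.   0.03]
```

Emit:
send_rows(xyz=[[0,0,0],[0.0275,-0.002,0.032],[0.0275,-0.002,0.032],[0.0275,-0.002,0.032],[0.0275,-0.002,0.032],[0.0275,-0.002,0.032],[0.0275,-0.002,0.032],[0.0275,-0.002,0.031],[0,0,0],[0,0,0]], rotation=[[0,0,0.115],[0,0,0],[0,0,0],[0,0,0],[0,0,0],[0,0,0],[0,0,0],[0,0,0],[0,0,0],[0,0,0]], jaw=[0.5,0.5,0.5,0.5,0.5,0.5,0.5,0.5,0.5,0.5], newtons=25)

```text
time_s: 3.5
tool_pos: [0.67, -0.1786, 0.2779]
tool_rot: [-179.9, 0.1, 10.4]
force: [-0.2, -0.7, 0.9]
grip_width: 0.0438
grasp_force: 0.0
```

```bash
python3 -c "
from h import *
plan((.6694,-.1799,.22,10.2))
c=cam('wrist','w3')
for z in(.034,.066):
  print([np.round(proj(c,np.array([.6694+a*np.cos(.178),-.1799+a*np.sin(.178),z]))).tolist() for a in(-.0405,-.025,.025,.0405)])
"
```

```text
now [ 0.67   -0.1786  0.2779] [-1.7986e+02  1.4000e-01  1.0380e+01] q [ 31.  31. -26.  84.  14.  69. -76.] t 3.5 F [-0.2 -0.7  0.9] w 0.0438
-> [ 0.6694 -0.1799  0.22   10.2   ] rot 0.003 = 1 x 0.0031 | shift [-0.0008  0.0011  0.0579] = 2 x [-0.0004  0.0006  0.029 ]
[[317.0, 313.0], [317.0, 291.0], [317.0, 216.0], [317.0, 191.0]]
[[317.0, 338.0], [317.0, 314.0], [317.0, 228.0], [318.0, 199.0]]
```

View pics/w3.png

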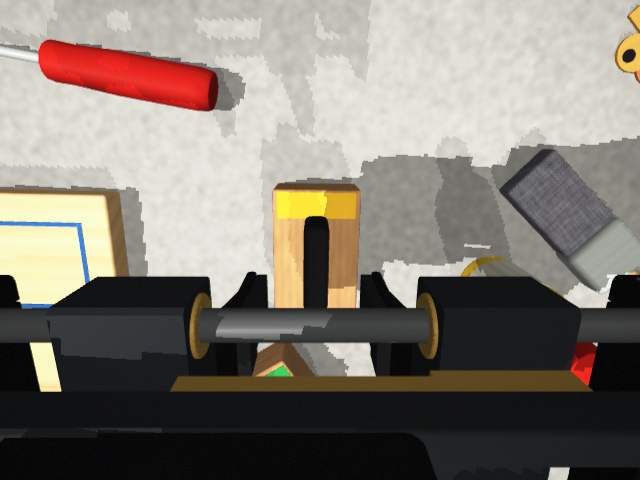

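Emit:
send_rows(xyz=[[-0.0005,0.001,0.02],[0,0,0.02],[0,0,0.018],[0,0,0],[0,0,0],[0,0,0],[0,0,0],[0,0,0],[0,0,0],[0,0,-0.01],[0,0,-0.03],[0,0,-0.03],[0,0,-0.03],[0,0,0]], rotation=[[0,0,0],[0,0,0],[0,0,0],[0,0,0],[0,0,0],[0,0,0],[0,0,0],[0,0,0],[0,0,0],[0,0,0],[0,0,0],[0,0,0],[0,0,0],[0,0,0]], jaw=[0.5,0.5,0.5,0.5,0,0,0,0,0,0,0,0,0,0], newtons=25)

```text
time_s: 4.95
tool_pos: [0.6708, -0.1812, 0.3276]
tool_rot: [179.8, -0.5, 10.2]
force: [0.2, 0.1, -1.5]
grip_width: 0.0135
grasp_force: 25.0
```

```bash
python3 -c "
from h import *
plan((.6216,.0174,.32,99))
plan((.553,-.0091,.32,9),(.553,-.0091,.2415,9))"
```

```text
now [ 0.6708 -0.1812  0.3276] [179.76  -0.47  10.23] q [ 32.  28. -26.  81.  13.  73. -75.] t 5.0 F [ 0.2  0.1 -1.5] w 0.0135
-> [6.216e-01 1.740e-02 3.200e-01 9.900e+01] rot -1.549 = 11 x -0.1408 | shift [ 0.2038 -0.0175  0.0076] = 5 x [ 0.0408 -0.0035  0.0015]
now [ 0.6708 -0.1812  0.3276] [179.76  -0.47  10.23] q [ 32.  28. -26.  81.  13.  73. -75.] t 5.0 F [ 0.2  0.1 -1.5] w 0.0135
-> [ 0.553  -0.0091  0.32    9.    ] rot 0.022 = 1 x 0.0215 | shift [-0.0894 -0.1884  0.0076] = 5 x [-0.0179 -0.0377  0.0015]
-> [ 0.553  -0.0091  0.2415  9.    ] rot -0.0 = 1 x -0.0 | shift [0.     0.     0.0785] = 2 x [0.     0.     0.0393]
```

Emit:
send_rows(xyz=[[-0.018,-0.0375,0.001],[-0.018,-0.0375,0.001],[-0.018,-0.0375,0.001],[-0.018,-0.0375,0.001],[-0.018,-0.0375,0.001],[0,0,0],[0,0,0],[0,0,0]], rotation=[[0,0,0.02],[0,0,0],[0,0,0],[0,0,0],[0,0,0],[0,0,0],[0,0,0],[0,0,0]], jaw=[0,0,0,0,0,0,0,0])

```text
time_s: 5.75
tool_pos: [0.5503, -0.012, 0.3163]
tool_rot: [180.0, 0.0, 9.0]
force: [0.3, 0.2, -2.3]
grip_width: 0.0139
grasp_force: 25.0
```

```bash
python3 - <<'E'
from h import *
plan((.553,-.0091,.2415,9))
c=cam("wrist","w4")
H,m=blueholes(c,1500,40000)
for r,A,q in H: print(np.round(r[0],1),A,onz(c,*r[0],.02).round(4),[onz(c,*x,.02).round(3)[:2].tolist() for x in q])
E
```

```text
now [ 0.5503 -0.012   0.3163] [1.7996e+02 3.0000e-02 9.0100e+00] q [ 27.  12. -32. 103.   7.  67. -88.] t 5.8 F [ 0.3  0.2 -2.3] w 0.0139
-> [ 0.553  -0.0091  0.2415  9.    ] rot 0.0 = 1 x 0.0002 | shift [ 0.0031 -0.0024  0.0748] = 2 x [ 0.0016 -0.0012  0.0374]
[164.5 132.5] 9975.5 [0.6073 0.1053 0.02  ] [[0.627, 0.151], [0.642, 0.066], [0.587, 0.057], [0.572, 0.141]]
[289. 132.] 10000.5 [0.6215 0.0172 0.02  ] [[0.641, 0.064], [0.656, -0.021], [0.601, -0.031], [0.586, 0.053]]
```

View pics/w4.png

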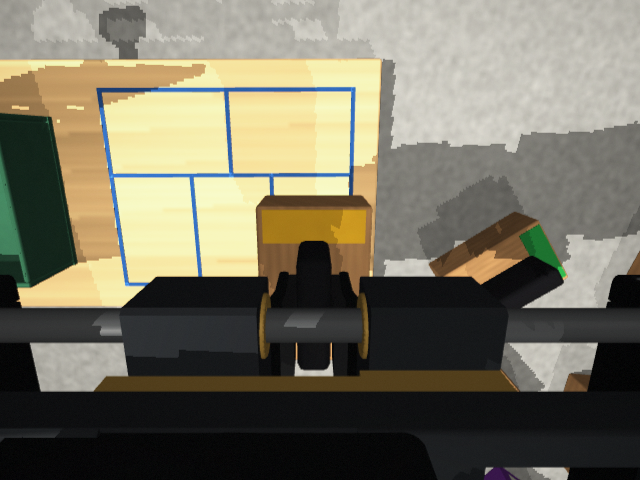

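Emit:
send_rows(xyz=[[0.001,-0.001,0.02],[0.001,-0.001,0.02],[0.001,-0.0005,0.02],[0,0,0.01],[0,0,0.004],[0,0,0],[0,0,0],[0,0,0]], rotation=[[0,0,0],[0,0,0],[0,0,0],[0,0,0],[0,0,0],[0,0,0],[0,0,0],[0,0,0]], jaw=[0,0,0,0,0,0,0,0])

```text
time_s: 6.6
tool_pos: [0.5531, -0.0079, 0.2434]
tool_rot: [180.0, -0.1, 9.1]
force: [0.1, 0.4, -2.2]
grip_width: 0.0141
grasp_force: 25.0
```

```bash
python3 - <<'E'
from h import *
c=load("w4");X=onz(c,315,208,.130)-[.5503,-.012,.13];t=np.radians(9);print("front edge along tool x (40.5)",(X[0]*np.cos(t)+X[1]*np.sin(t))*1e3,"lat",(-X[0]*np.sin(t)+X[1]*np.cos(t))*1e3)
plan((.553,-.0091,.2405,9))
E
```

```text
front edge along tool x (40.5) 40.394255909449114 lat -0.3872492309428769
now [ 0.5531 -0.0079  0.2434] [ 1.7998e+02 -8.0000e-02  9.0800e+00] q [ 26.  17. -31. 107.  10.  59. -91.] t 6.6 F [ 0.1  0.4 -2.2] w 0.0141
-> [ 0.553  -0.0091  0.2405  9.    ] rot 0.001 = 1 x 0.0013 | shift [-0.0003  0.0012  0.0029] = 1 x [-0.0003  0.0012  0.0029]
```

Emit:
send_rows(xyz=[[0,0.001,0.002],[0,0,0.0015],[0,0,0],[0,0,0],[0,0,0],[0,0,0],[0,0,-0.03],[0,0,-0.03],[0,0,-0.03],[0,0,0]], rotation=[[0,0,0],[0,0,0],[0,0,0],[0,0,0],[0,0,0],[0,0,0],[0,0,0],[0,0,0],[0,0,0],[0,0,0]], jaw=[0,0,0,0.45,0.45,0.45,0.45,0.45,0.45,0.45])

```text
time_s: 7.6
tool_pos: [0.5544, -0.0084, 0.3335]
tool_rot: [179.9, -0.4, 9.1]
force: [0.4, 0.2, -0.6]
grip_width: 0.0386
grasp_force: 0.0
```

```bash
python3 - <<'E'
from h import *
plan((.5427,-.1602,.32,133),(.5427,-.1602,.22,133))
s=cam("scene","s3");a=load("s1")["image"].astype(int);d=np.abs(s["image"].astype(int)-a).sum(2)
for n,(u,v) in {"red":(196,245),"blue":(241,245),"white":(188,285),"green":(250,278),"yellow":(243,320),"lA":(132,293),"lB":(478,235)}.items(): print(n,d[v-14:v+14,u-14:u+14].mean().round(1))
E
```

```text
now [ 0.5544 -0.0084  0.3335] [179.88  -0.44   9.09] q [ 27.  12. -32. 101.   7.  68. -88.] t 7.6 F [ 0.4  0.2 -0.6] w 0.0386
-> [  0.5427  -0.1602   0.32   133.    ] rot -2.163 = 15 x -0.1442 | shift [-0.103  -0.1121  0.0135] = 4 x [-0.0258 -0.028   0.0034]
-> [  0.5427  -0.1602   0.22   133.    ] rot -0.0 = 1 x -0.0 | shift [0.  0.  0.1] = 3 x [0.     0.     0.0333]
red 18.9
blue 15.2
white 30.5
green 23.1
yellow 129.9
lA 84.9
lB 28.1
```

Emit:
send_rows(xyz=[[0,0,0],[0,0,0],[0,0,0],[0,0,0],[0,0,0],[0,0,0],[0,0,0],[0,0,0],[0,0,0],[0,0,0],[0,0,0],[0,0,0],[0,0,0],[0,0,0],[0,0,0],[-0.026,-0.028,0.003],[-0.026,-0.028,0.003],[-0.026,-0.028,0.003],[-0.025,-0.028,0.003],[0,0,0]], rotation=[[0,0,-0.144],[0,0,-0.144],[0,0,-0.144],[0,0,-0.144],[0,0,-0.144],[0,0,-0.144],[0,0,-0.144],[0,0,-0.144],[0,0,-0.144],[0,0,-0.144],[0,0,-0.144],[0,0,-0.144],[0,0,-0.144],[0,0,-0.144],[0,0,-0.147],[0,0,0],[0,0,0],[0,0,0],[0,0,0],[0,0,0]], jaw=[0.5,0.5,0.5,0.5,0.5,0.5,0.5,0.5,0.5,0.5,0.5,0.5,0.5,0.5,0.5,0.5,0.5,0.5,0.5,0.5])

```text
time_s: 9.65
tool_pos: [0.5393, -0.1674, 0.3147]
tool_rot: [-179.8, -0.1, 132.5]
force: [-0.2, -0.2, 0.6]
grip_width: 0.0436
grasp_force: 0.0
```

```bash
python3 - <<'E'
from h import *
plan((.5427,-.1602,.22,133))
c=cam("wrist","w5")
t=np.radians(133)
print([np.round(proj(c,np.array([.5427+a*np.cos(t)-b*np.sin(t),-.1602+a*np.sin(t)+b*np.cos(t),.034]))).tolist() for a,b in((.0405,.027),(.0405,-.027))])
# label strip / brown edge: brown mask
hsv=cv2.cvtColor(c["image"],cv2.COLOR_BGR2HSV)
m=cv2.inRange(hsv,(5,70,60),(22,255,255));m[280:]=0;m[:,:200]=0;m[:,440:]=0
n,l,st,ce=cv2.connectedComponentsWithStats(m)
for i in range(1,n):
    if st[i,4]>800: print(st[i],ce[i].round())
E
```

```text
now [ 0.5393 -0.1674  0.3147] [-1.7976e+02 -9.0000e-02  1.3248e+02] q [ 51.  16. -42. 101.  12.  68.  48.] t 9.7 F [-0.2 -0.2  0.6] w 0.0436
-> [  0.5427  -0.1602   0.22   133.    ] rot -0.009 = 1 x -0.0091 | shift [0.003  0.0074 0.0947] = 3 x [0.001  0.0025 0.0316]
[[286.0, 179.0], [363.0, 178.0]]
[ 365    0   75  150 1770] [413. 108.]
[ 200   97   59   88 2110] [225. 144.]
[ 287  173   77  107 5375] [325. 217.]
```

Emit:
send_rows(xyz=[[0.001,0.0025,0.03],[0.001,0.0025,0.03],[0.001,0.0025,0.025],[0,0,0.01],[0,0,0],[0,0,0],[0,0,0],[0,0,0],[0,0,0],[0,0,0],[0,0,-0.01],[0,0,-0.03],[0,0,-0.03],[0,0,-0.03],[0,0,0],[0,0,0]], rotation=[[0,0,-0.009],[0,0,0],[0,0,0],[0,0,0],[0,0,0],[0,0,0],[0,0,0],[0,0,0],[0,0,0],[0,0,0],[0,0,0],[0,0,0],[0,0,0],[0,0,0],[0,0,0],[0,0,0]], jaw=[0.5,0.5,0.5,0.5,0.5,0,0,0,0,0,0,0,0,0,0,0])

```text
time_s: 11.3
tool_pos: [0.5447, -0.1526, 0.3225]
tool_rot: [180.0, 0.0, 133.6]
force: [0.6, -1.5, -3.5]
grip_width: 0.014
grasp_force: 25.0
```

```bash
python3 -c "
from h import *
plan((.6216,.0174,.32,99),(.6216,.0174,.2405,99))"
```

```text
now [ 0.5447 -0.1526  0.3225] [1.7997e+02 5.0000e-02 1.3357e+02] q [ 50.  16. -43. 100.  12.  68.  47.] t 11.3 F [ 0.6 -1.5 -3.5] w 0.014
-> [6.216e-01 1.740e-02 3.200e-01 9.900e+01] rot 0.603 = 5 x 0.1207 | shift [0.1559 0.1026 0.0025] = 5 x [0.0312 0.0205 0.0005]
-> [6.216e-01 1.740e-02 2.405e-01 9.900e+01] rot -0.0 = 1 x -0.0 | shift [0.     0.     0.0795] = 2 x [0.     0.     0.0398]
```

Emit:
send_rows(xyz=[[0,0,0],[0,0,0],[0,0,0],[0,0,0],[0,0,0],[0.031,0.0205,0],[0.031,0.0205,0],[0.031,0.0205,0],[0.031,0.0205,0],[0.031,0.0205,0],[0,0,0],[0,0,0],[0,0,0],[0,0,0]], rotation=[[0,0,0.12],[0,0,0.12],[0,0,0.12],[0,0,0.12],[0,0,0.12],[0,0,0],[0,0,0],[0,0,0],[0,0,0],[0,0,0],[0,0,0],[0,0,0],[0,0,0],[0,0,0]], jaw=[0,0,0,0,0,0,0,0,0,0,0,0,0,0])

```text
time_s: 12.7
tool_pos: [0.6208, 0.0145, 0.3213]
tool_rot: [-179.9, 0.0, 99.0]
force: [0.3, 0.3, -3.9]
grip_width: 0.0138
grasp_force: 25.0
```

```bash
cat >> h.py <<'E'
def held(name):
    """front top edge of the held carton in the tool frame (want 40.5 along x, 0 across), mm"""
    c=cam("wrist",name);o=env.get_obs();p=np.array(o["tool_pos"]);t=np.radians(o["tool_rot"][2]);z=p[2]-.22+.034
    hsv=cv2.cvtColor(c["image"],cv2.COLOR_BGR2HSV);g=c["image"].astype(int)
    f=lambda u,v:(lambda X:((X[0]*np.cos(t)+X[1]*np.sin(t))*1e3,(X[0]*np.sin(t)-X[1]*np.cos(t))*1e3))(onz(c,u,v,z)-[p[0],p[1],z])
    gr=g.sum(2)
    print("pred",[np.round(proj(c,np.array([p[0]+a*np.cos(t)+b*np.sin(t),p[1]+a*np.sin(t)-b*np.cos(t),z]))).tolist() for a,b in((.0405,-.027),(.0405,.027))])
    i=c["image"];crop(i,220,150,420,300,3,name+"c");return f
E
python3 -c "
from h import *
held('w6');plan((.6216,.0174,.2405,99))
"
```

```text
pred [[254.0, 208.0], [373.0, 208.0]]
now [0.6209 0.0146 0.3217] [-1.7994e+02  4.0000e-02  9.9030e+01] q [ 29.  23. -41.  92.  16.  71.  -6.] t 12.8 F [ 0.   0.6 -2.7] w 0.0137
-> [6.216e-01 1.740e-02 2.405e-01 9.900e+01] rot 0.001 = 1 x 0.0005 | shift [0.0026 0.0012 0.0812] = 2 x [0.0013 0.0006 0.0406]
```

View pics/w6c.png

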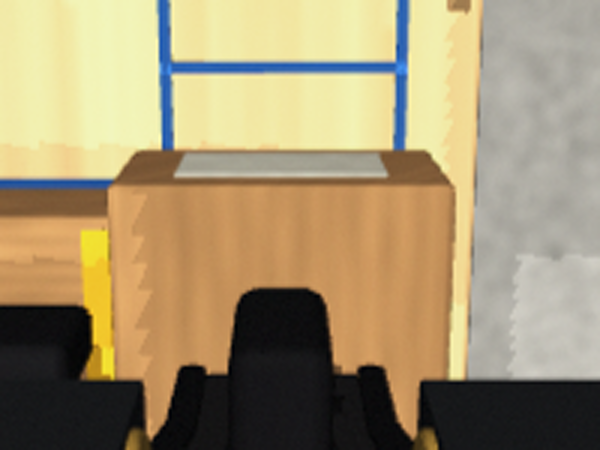

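Emit:
send_rows(xyz=[[0.002,0.001,0.02],[0.002,0,0.02],[0,0,0.02],[0,0,0.015],[0,0,0.005],[0,0,0.0015],[0,0,0],[0,0,0],[0,0,0],[0,0,0],[0,0,0],[0,0,0],[0,0,-0.03],[0,0,-0.03],[0,0,-0.03],[0,0,0],[0,0,0],[0,0,0]], rotation=[[0,0,0],[0,0,0],[0,0,0],[0,0,0],[0,0,0],[0,0,0],[0,0,0],[0,0,0],[0,0,0],[0,0,0],[0,0,0],[0,0,0],[0,0,0],[0,0,0],[0,0,0],[0,0,0],[0,0,0],[0,0,0]], jaw=[0,0,0,0,0,0,0,0,0,0.45,0.45,0.45,0.45,0.45,0.45,0.45,0.45,0.45])

```text
time_s: 14.55
tool_pos: [0.6211, 0.0203, 0.3296]
tool_rot: [-179.9, -0.0, 99.2]
force: [0.1, 1.0, -1.7]
grip_width: 0.0392
grasp_force: 0.0
```

```bash
python3 - <<'E'
from h import *
plan((.56,-.19,.5,12),(.5429,-.307,.3,-8.4+180))
plan((.5429,-.307,.3,-8.4))
E
```

```text
now [0.6211 0.0203 0.3296] [-1.7991e+02 -1.0000e-02  9.9170e+01] q [ 29.  23. -42.  92.  16.  72.  -7.] t 14.6 F [ 0.1  1.  -1.7] w 0.0392
-> [ 0.56 -0.19  0.5  12.  ] rot 1.521 = 11 x 0.1383 | shift [-0.1035  0.193  -0.1704] = 7 x [-0.0148  0.0276 -0.0243]
-> [  0.5429  -0.307    0.3    171.6   ] rot -2.786 = 20 x -0.1393 | shift [-0.0002 -0.1182  0.2   ] = 6 x [-0.     -0.0197  0.0333]
now [0.6211 0.0203 0.3296] [-1.7991e+02 -1.0000e-02  9.9170e+01] q [ 29.  23. -42.  92.  16.  72.  -7.] t 14.6 F [ 0.1  1.  -1.7] w 0.0392
-> [ 0.5429 -0.307   0.3    -8.4   ] rot 1.877 = 13 x 0.1444 | shift [-0.0296  0.3352  0.0296] = 8 x [-0.0037  0.0419  0.0037]
```

Emit:
send_rows(xyz=[[0,0,0],[0,0,0],[0,0,0],[0,0,0],[0,0,0],[0,0,0],[0,0,0],[0,0,0],[0,0,0],[0.0037,-0.042,-0.009],[0.0037,-0.042,-0.009],[0.0037,-0.042,-0.009],[0.0037,-0.042,-0.009],[0.0037,-0.042,-0.009],[0.0037,-0.042,-0.009],[0.0037,-0.042,-0.009],[0.0037,-0.041,-0.009],[0,0,0],[0,0,0],[0,0,0]], rotation=[[0,0,-0.1405],[0,0,-0.1405],[0,0,-0.1405],[0,0,-0.1405],[0,0,-0.1405],[0,0,-0.1405],[0,0,-0.1405],[0,0,-0.1405],[0,0,-0.1405],[0,0,0],[0,0,0],[0,0,0],[0,0,0],[0,0,0],[0,0,0],[0,0,0],[0,0,0],[0,0,0],[0,0,0],[0,0,0]], jaw=[0.5,0.5,0.5,0.5,0.5,0.5,0.5,0.5,0.5,0.5,0.5,0.5,0.5,0.5,0.5,0.5,0.5,0.5,0.5,0.5])

```text
time_s: 16.55
tool_pos: [0.5437, -0.3052, 0.4017]
tool_rot: [179.9, -0.1, 171.7]
force: [-0.4, 0.1, -0.1]
grip_width: 0.0431
grasp_force: 0.0
```

```bash
python3 - <<'E'
from h import *
plan((.5429,-.307,.22,171.6))
c=cam("wrist","w7");t=np.radians(171.6)
print([np.round(proj(c,np.array([.5429+a*np.cos(t)-b*np.sin(t),-.307+a*np.sin(t)+b*np.cos(t),.034]))).tolist() for a,b in((.0405,.027),(.0405,-.027))])
crop(c["image"],140,0,500,270,2.2,"w7c")
E
```

```text
now [ 0.5437 -0.3052  0.4017] [ 1.7990e+02 -7.0000e-02  1.7174e+02] q [ 67.  23. -52.  86.  18.  80.  96.] t 16.6 F [-0.4  0.1 -0.1] w 0.0431
-> [  0.5429  -0.307    0.22   171.6   ] rot 0.002 = 1 x 0.0024 | shift [ 0.0005 -0.0019  0.1817] = 5 x [ 0.0001 -0.0004  0.0363]
[[281.0, 171.0], [339.0, 171.0]]
```

View pics/w7c.png

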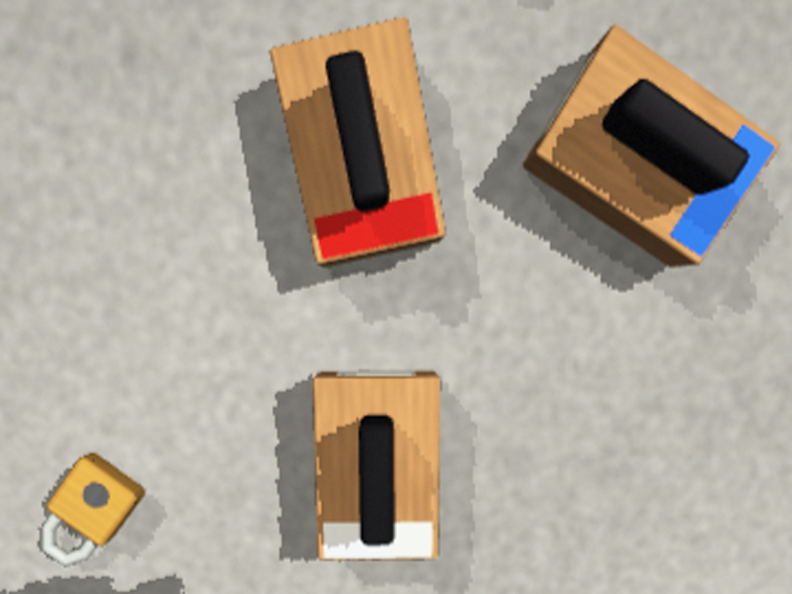

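```bash
cat > g.py <<'E'
from f import *
w7=load("w7")
e=lambda k,u,v:(w7,k,140+u/2.2,v/2.2)
if __name__=="__main__":
    R=[e("pp",443,235),e("pm",319,260),e("mp",407,18),e("mm",272,48)]
    Bl=[e("pp",778,143),e("pm",698,261),e("mp",614,27),e("mm",540,155)]
    Wh=[e("mp",439,376),e("mm",314,378),e("pp",438,558),e("pm",319,558)]
    for n,o,x0 in(("red",R,(.41,-.29)),("blue",Bl,(.44,-.18)),("white",Wh,(.54,-.3))): print(n,best(o,x0,False),best(o,x0,True))
    c=onz(w7,140+96/2.2,500/2.2,.018);s=onz(w7,140+65/2.2,540/2.2,.01);print("lockA",c,s,np.degrees(np.arctan2(*(s-c)[1::-1])))
    w2=load("w2");print("w2 lock",onz(w2,225+691/2.66,518/2.66,.018),onz(w2,225+742/2.66,497/2.66,.01))
E
python3 g.py
```

```text
red (array([ 0.4132, -0.2934]), np.float64(3.0), np.float64(0.034), np.float64(1.95)) (array([ 0.4112, -0.2933]), np.float64(3.0), np.float64(0.0236), np.float64(0.86))
blue (array([ 0.4318, -0.1778]), np.float64(50.8), np.float64(0.034), np.float64(2.58)) (array([ 0.43  , -0.1732]), np.float64(50.8), np.float64(0.0202), np.float64(0.49))
white (array([ 0.5432, -0.3059]), np.float64(352.2), np.float64(0.034), np.float64(0.8)) (array([ 0.5441, -0.306 ]), np.float64(352.2), np.float64(0.0288), np.float64(0.35))
lockA [ 0.54133589 -0.43614396  0.018     ] [ 0.55977046 -0.45841516  0.01      ] -50.3843970427365
w2 lock [ 0.54337784 -0.43714205  0.018     ] [ 0.55955514 -0.46049336  0.01      ]
```

Emit:
send_rows(xyz=[[0.0003,-0.001,0.035],[0,0,0.035],[0,0,0.035],[0,0,0.035],[0,0,0.025],[0,0,0.012],[0,0,0.004],[0,0,0],[0,0,0],[0,0,0],[0,0,0],[0,0,0],[0,0,0],[0,0,-0.01],[0,0,-0.03],[0,0,-0.03],[0,0,-0.03],[0,0,0],[0,0,0],[0,0,0]], rotation=[[0,0,0],[0,0,0],[0,0,0],[0,0,0],[0,0,0],[0,0,0],[0,0,0],[0,0,0],[0,0,0],[0,0,0],[0,0,0],[0,0,0],[0,0,0],[0,0,0],[0,0,0],[0,0,0],[0,0,0],[0,0,0],[0,0,0],[0,0,0]], jaw=[0.5,0.5,0.5,0.5,0.5,0.5,0.5,0.5,0.5,0,0,0,0,0,0,0,0,0,0,0])

```text
time_s: 18.6
tool_pos: [0.5421, -0.3076, 0.32]
tool_rot: [180.0, -0.2, 171.6]
force: [0.7, 0.1, -2.6]
grip_width: 0.0137
grasp_force: 25.0
```

```bash
python3 -c "
from h import *
plan((.5437,.0491,.32,189))
plan((.5437,.0491,.32,9))"
```

```text
now [ 0.5421 -0.3076  0.32  ] [ 1.7996e+02 -1.7000e-01  1.7162e+02] q [ 67.  26. -51.  92.  21.  72.  94.] t 18.6 F [ 0.7  0.1 -2.6] w 0.0137
-> [5.437e-01 4.910e-02 3.200e-01 1.890e+02] rot -0.303 = 3 x -0.1011 | shift [-0.0574  0.3521  0.    ] = 8 x [-0.0072  0.044   0.    ]
now [ 0.5421 -0.3076  0.32  ] [ 1.7996e+02 -1.7000e-01  1.7162e+02] q [ 67.  26. -51.  92.  21.  72.  94.] t 18.6 F [ 0.7  0.1 -2.6] w 0.0137
-> [0.5437 0.0491 0.32   9.    ] rot 2.838 = 20 x 0.1419 | shift [ 0.0574 -0.3521  0.    ] = 8 x [ 0.0072 -0.044   0.    ]
```

Emit:
send_rows(xyz=[[0,0,-0.005],[0,0,-0.005],[0,0,0],[-0.007,0.044,0],[-0.007,0.044,0],[-0.007,0.044,0],[-0.007,0.044,0],[-0.007,0.044,0],[-0.007,0.044,0],[-0.007,0.044,0],[-0.007,0.044,0],[0,0,0],[0,0,0],[0,0,0],[0,0,0]], rotation=[[0,0,-0.101],[0,0,-0.101],[0,0,-0.101],[0,0,0],[0,0,0],[0,0,0],[0,0,0],[0,0,0],[0,0,0],[0,0,0],[0,0,0],[0,0,0],[0,0,0],[0,0,0],[0,0,0]], jaw=[0,0,0,0,0,0,0,0,0,0,0,0,0,0,0])

```text
time_s: 20.1
tool_pos: [0.5434, 0.0469, 0.331]
tool_rot: [-180.0, -0.1, -171.2]
force: [-0.1, -0.1, -2.9]
grip_width: 0.0139
grasp_force: 25.0
```

```bash
cat >> h.py <<'E'
def frontedge(c,u=(285,345)):
    """median row of the brown front edge (side-face/top-face step) near columns u: strongest darker->lighter step, rows 180..235"""
    g=cv2.GaussianBlur(c["image"][...,1].astype(np.float32),(3,3),0);cols=[x for x in range(258,372,4)]
    return [(x,int(180+np.argmax(np.diff(g[180:240,x])))) for x in cols]
E
python3 -c "
from h import *
held('w8');plan((.5437,.0491,.2405,189));c=load('w8');print(frontedge(c));print(frontedge(load('w6')))"
```

```text
pred [[254.0, 207.0], [373.0, 207.0]]
now [0.5434 0.047  0.3311] [-1.7999e+02 -6.0000e-02 -1.7118e+02] q [ 47.  19. -63. 102.  18.  70.  77.] t 20.1 F [ 0.2 -0.4 -2.8] w 0.0139
-> [5.437e-01 4.910e-02 2.405e-01 1.890e+02] rot -0.003 = 1 x -0.0032 | shift [-0.0006  0.002   0.0906] = 3 x [-0.0002  0.0007  0.0302]
[(258, 187), (262, 187), (266, 187), (270, 187), (274, 206), (278, 206), (282, 202), (286, 206), (290, 206), (294, 206), (298, 206), (302, 206), (306, 206), (310, 206), (314, 206), (318, 202), (322, 206), (326, 206), (330, 202), (334, 202), (338, 202), (342, 206), (346, 202), (350, 206), (354, 206), (358, 206), (362, 206), (366, 207), (370, 212)]
[(258, 211), (262, 211), (266, 211), (270, 211), (274, 211), (278, 206), (282, 211), (286, 211), (290, 211), (294, 211), (298, 211), (302, 211), (306, 211), (310, 211), (314, 211), (318, 211), (322, 211), (326, 211), (330, 211), (334, 211), (338, 211), (342, 211), (346, 211), (350, 211), (354, 211), (358, 211), (362, 211), (366, 211), (370, 230)]
```

Emit:
send_rows(xyz=[[-0.0005,0.001,0.025],[0,0.001,0.025],[0,0,0.02],[0,0,0.014],[0,0,0.005],[0,0,0.0015],[0,0,0],[0,0,0],[0,0,0],[0,0,0],[0,0,0],[0,0,0],[0,0,-0.03],[0,0,-0.03],[0,0,-0.03],[0,0,0],[0,0,0],[0,0,0]], rotation=[[0,0,0],[0,0,0],[0,0,0],[0,0,0],[0,0,0],[0,0,0],[0,0,0],[0,0,0],[0,0,0],[0,0,0],[0,0,0],[0,0,0],[0,0,0],[0,0,0],[0,0,0],[0,0,0],[0,0,0],[0,0,0]], jaw=[0,0,0,0,0,0,0,0,0,0.45,0.45,0.45,0.45,0.45,0.45,0.45,0.45,0.45])

```text
time_s: 21.95
tool_pos: [0.5431, 0.0504, 0.3301]
tool_rot: [180.0, -0.1, -171.0]
force: [-0.2, -0.6, -0.0]
grip_width: 0.0392
grasp_force: 0.0
```

```bash
python3 - <<'E'
from h import *
plan((.4318,-.1778,.32,50.8))
E
```

```text
now [0.5431 0.0504 0.3301] [ 1.7999e+02 -1.0000e-01 -1.7104e+02] q [ 47.  19. -64. 102.  18.  70.  77.] t 21.9 F [-0.2 -0.6 -0. ] w 0.0392
-> [ 0.4318 -0.1778  0.32   50.8   ] rot 2.411 = 17 x 0.1418 | shift [-0.2472  0.058   0.0101] = 6 x [-0.0412  0.0097  0.0017]
```

Emit:
send_rows(xyz=[[0,0,0],[0,0,0],[0,0,0],[0,0,0],[0,0,0],[0,0,0],[0,0,0],[0,0,0],[0,0,0],[0,0,0],[0,0,0],[0,0,0],[0,0,0],[0,0,0],[0,0,0],[0,0,0],[0,0,0]], rotation=[[0,0,0.142],[0,0,0.142],[0,0,0.142],[0,0,0.142],[0,0,0.142],[0,0,0.142],[0,0,0.142],[0,0,0.142],[0,0,0.142],[0,0,0.142],[0,0,0.142],[0,0,0.142],[0,0,0.142],[0,0,0.142],[0,0,0.142],[0,0,0.142],[0,0,0.139]], jaw=[0.5,0.5,0.5,0.5,0.5,0.5,0.5,0.5,0.5,0.5,0.5,0.5,0.5,0.5,0.5,0.5,0.5])

```text
time_s: 23.65
tool_pos: [0.543, 0.0507, 0.3295]
tool_rot: [-179.9, 0.1, 50.5]
force: [-1.8, -1.3, -1.1]
grip_width: 0.0435
grasp_force: 0.0
```

Emit:
send_rows(xyz=[[-0.041,0.0095,0],[-0.041,0.0095,0],[-0.041,0.0095,0],[-0.041,0.0095,0],[-0.041,0.0095,0],[-0.041,0.0095,0],[0,0,0],[0,0,0],[0,0,0]], rotation=[[0,0,0],[0,0,0],[0,0,0],[0,0,0],[0,0,0],[0,0,0],[0,0,0],[0,0,0],[0,0,0]], jaw=[0.5,0.5,0.5,0.5,0.5,0.5,0.5,0.5,0.5])

```text
time_s: 24.55
tool_pos: [0.4326, -0.1748, 0.3305]
tool_rot: [-179.9, -0.0, 50.9]
force: [-0.5, 0.7, -0.1]
grip_width: 0.0433
grasp_force: 0.0
```

```bash
python3 - <<'E'
from h import *
plan((.4318,-.1778,.22,50.8))
c=cam("wrist","w9")
t=np.radians(50.8)
print([np.round(proj(c,np.array([.4318+a*np.cos(t)-b*np.sin(t),-.1778+a*np.sin(t)+b*np.cos(t),.034]))).tolist() for a,b in((.0405,.027),(.0405,-.027))])
crop(c["image"],220,100,420,290,3,"w9c")
E
```

```text
now [ 0.4326 -0.1748  0.3305] [-1.7992e+02 -2.0000e-02  5.0930e+01] q [ 50.   0. -31. 113.   0.  67. -20.] t 24.6 F [-0.5  0.7 -0.1] w 0.0433
-> [ 0.4318 -0.1778  0.22   50.8   ] rot 0.002 = 1 x 0.0023 | shift [-0.0028  0.0013  0.1105] = 3 x [-0.0009  0.0004  0.0368]
[[280.0, 185.0], [352.0, 185.0]]
```

View pics/w9c.png

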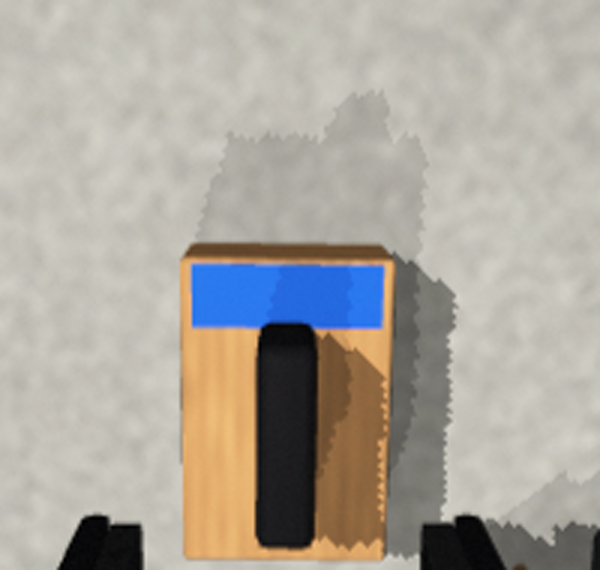

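Emit:
send_rows(xyz=[[-0.0035,0.0013,0.03],[0,0,0.03],[0,0,0.03],[0,0,0.015],[0,0,0.0055],[0,0,0],[0,0,0],[0,0,0],[0,0,0],[0,0,0],[0,0,0],[0,0,0],[0,0,-0.01],[0,0,-0.03],[0,0,-0.03],[0,0,-0.04],[0,0,0],[0,0,0],[0,0,0]], rotation=[[0,0,0],[0,0,0],[0,0,0],[0,0,0],[0,0,0],[0,0,0],[0,0,0],[0,0,0],[0,0,0],[0,0,0],[0,0,0],[0,0,0],[0,0,0],[0,0,0],[0,0,0],[0,0,0],[0,0,0],[0,0,0],[0,0,0]], jaw=[0.5,0.5,0.5,0.5,0.5,0.5,0.5,0,0,0,0,0,0,0,0,0,0,0,0])

```text
time_s: 26.5
tool_pos: [0.4304, -0.1792, 0.3294]
tool_rot: [-179.9, 0.0, 50.8]
force: [0.3, 0.3, -4.2]
grip_width: 0.0138
grasp_force: 25.0
```

```bash
python3 - <<'E'
from h import *
plan((.5342,.1077,.33,9))
E
```

```text
now [ 0.4304 -0.1792  0.3294] [-1.7986e+02  5.0000e-02  5.0840e+01] q [ 50.   0. -31. 113.   0.  67. -20.] t 26.5 F [ 0.3  0.3 -4.2] w 0.0138
-> [0.5342 0.1077 0.33   9.    ] rot 0.73 = 6 x 0.1217 | shift [ 0.1475 -0.2672 -0.0006] = 7 x [ 0.0211 -0.0382 -0.0001]
```

Emit:
send_rows(xyz=[[0,0,0],[0,0,0],[0,0,0],[0,0,0],[0,0,0],[0,0,0],[0.021,-0.038,0],[0.021,-0.038,0],[0.021,-0.038,0],[0.021,-0.038,0],[0.021,-0.038,0],[0.021,-0.038,0],[0.0215,-0.039,0],[0,0,0],[0,0,0],[0,0,0],[0,0,0]], rotation=[[0,0,0.122],[0,0,0.122],[0,0,0.122],[0,0,0.122],[0,0,0.122],[0,0,0.122],[0,0,0],[0,0,0],[0,0,0],[0,0,0],[0,0,0],[0,0,0],[0,0,0],[0,0,0],[0,0,0],[0,0,0],[0,0,0]], jaw=[0,0,0,0,0,0,0,0,0,0,0,0,0,0,0,0,0])

```text
time_s: 28.2
tool_pos: [0.5353, 0.1055, 0.33]
tool_rot: [180.0, 0.1, 8.8]
force: [-0.2, 0.4, -3.0]
grip_width: 0.0139
grasp_force: 25.0
```

```bash
python3 -c "
from h import *
held('w10');plan((.5342,.1077,.2405,9));c=load('w10');print(frontedge(c)[::2])"
```

```text
pred [[254.0, 207.0], [373.0, 207.0]]
now [0.5354 0.1056 0.3302] [1.7995e+02 5.0000e-02 8.7600e+00] q [  27.   13.  -46.  102.   10.   69. -103.] t 28.2 F [ 0.3  1.2 -3.1] w 0.0134
-> [0.5342 0.1077 0.2405 9.    ] rot -0.004 = 1 x -0.0042 | shift [-0.0009 -0.0023  0.0897] = 2 x [-0.0004 -0.0011  0.0449]
[(258, 181), (266, 206), (274, 206), (282, 180), (290, 180), (298, 180), (306, 180), (314, 180), (322, 180), (330, 180), (338, 180), (346, 180), (354, 206), (362, 184), (370, 184)]
```

Emit:
send_rows(xyz=[[-0.001,-0.001,0.025],[0,-0.0013,0.025],[0,0,0.02],[0,0,0.013],[0,0,0.005],[0,0,0.0015],[0,0,0],[0,0,0],[0,0,0],[0,0,0],[0,0,0],[0,0,0],[0,0,-0.03],[0,0,-0.03],[0,0,-0.03],[0,0,0],[0,0,0],[0,0,0]], rotation=[[0,0,-0.004],[0,0,0],[0,0,0],[0,0,0],[0,0,0],[0,0,0],[0,0,0],[0,0,0],[0,0,0],[0,0,0],[0,0,0],[0,0,0],[0,0,0],[0,0,0],[0,0,0],[0,0,0],[0,0,0],[0,0,0]], jaw=[0,0,0,0,0,0,0,0,0,0.45,0.45,0.45,0.45,0.45,0.45,0.45,0.45,0.45])

```text
time_s: 30.05
tool_pos: [0.5338, 0.109, 0.3302]
tool_rot: [180.0, 0.1, 9.1]
force: [-0.5, 0.1, -0.9]
grip_width: 0.039
grasp_force: 0.0
```

```bash
python3 - <<'E'
from h import *
plan((.4132,-.2934,.33,3))
E
```

```text
now [0.5338 0.109  0.3302] [1.7999e+02 1.0000e-01 9.1300e+00] q [  27.   13.  -47.  102.   10.   69. -103.] t 30.1 F [-0.5  0.1 -0.9] w 0.039
-> [ 0.4132 -0.2934  0.33    3.    ] rot 0.107 = 1 x 0.1069 | shift [-1.415e-01  3.956e-01  2.000e-04] = 10 x [-0.0141  0.0396  0.    ]
```

Emit:
send_rows(xyz=[[0,0,0],[-0.014,0.0395,0],[-0.014,0.0395,0],[-0.014,0.0395,0],[-0.014,0.0395,0],[-0.014,0.0395,0],[-0.014,0.0395,0],[-0.014,0.0395,0],[-0.014,0.0395,0],[-0.014,0.0395,0],[-0.0155,0.04,0],[0,0,0],[0,0,0],[0,0,0],[0,0,0]], rotation=[[0,0,0.107],[0,0,0],[0,0,0],[0,0,0],[0,0,0],[0,0,0],[0,0,0],[0,0,0],[0,0,0],[0,0,0],[0,0,0],[0,0,0],[0,0,0],[0,0,0],[0,0,0]], jaw=[0.5,0.5,0.5,0.5,0.5,0.5,0.5,0.5,0.5,0.5,0.5,0.5,0.5,0.5,0.5])

```text
time_s: 31.55
tool_pos: [0.4142, -0.2916, 0.3309]
tool_rot: [-180.0, 0.0, 3.2]
force: [0.5, 0.5, 0.7]
grip_width: 0.0435
grasp_force: 0.0
```

```bash
python3 - <<'E'
from h import *
plan((.4132,-.2934,.22,3))
c=cam("wrist","w11")
t=np.radians(3)
print([np.round(proj(c,np.array([.4132+a*np.cos(t)-b*np.sin(t),-.2934+a*np.sin(t)+b*np.cos(t),.034]))).tolist() for a,b in((.0405,.027),(.0405,-.027))])
i=c["image"].astype(int);m=(i[...,2]>130)&(i[...,1]<70)&(i[...,0]<70);m[280:]=0;v,u=np.where(m);print(m.sum(),cv2.boxPoints(cv2.minAreaRect(np.c_[u,v].astype(np.int32))))
crop(c["image"],220,100,420,290,3,"w11c")
E
```

```text
now [ 0.4142 -0.2916  0.3309] [-1.7996e+02  3.0000e-02  3.1500e+00] q [ 58.   5. -27. 108.   3.  67. -57.] t 31.6 F [0.5 0.5 0.7] w 0.0435
-> [ 0.4132 -0.2934  0.22    3.    ] rot 0.003 = 1 x 0.0026 | shift [-0.0011  0.0017  0.1109] = 3 x [-0.0004  0.0006  0.037 ]
[[280.0, 181.0], [353.0, 182.0]]
1273 [[285.99997 204.99998]
 [285.99997 184.99998]
 [347.99997 184.99998]
 [347.99997 204.99998]]
```

Emit:
send_rows(xyz=[[-0.002,0.0015,0.03],[0,0,0.03],[0,0,0.03],[0,0,0.015],[0,0,0.006],[0,0,0],[0,0,0],[0,0,0],[0,0,0],[0,0,0],[0,0,0],[0,0,0],[0,0,-0.01],[0,0,-0.03],[0,0,-0.03],[0,0,-0.04],[0,0,0],[0,0,0],[0,0,0]], rotation=[[0,0,0],[0,0,0],[0,0,0],[0,0,0],[0,0,0],[0,0,0],[0,0,0],[0,0,0],[0,0,0],[0,0,0],[0,0,0],[0,0,0],[0,0,0],[0,0,0],[0,0,0],[0,0,0],[0,0,0],[0,0,0],[0,0,0]], jaw=[0.5,0.5,0.5,0.5,0.5,0.5,0.5,0,0,0,0,0,0,0,0,0,0,0,0])

```text
time_s: 33.5
tool_pos: [0.4109, -0.2943, 0.3287]
tool_rot: [-179.9, 0.1, 3.0]
force: [-0.9, 0.6, -3.8]
grip_width: 0.0144
grasp_force: 25.0
```

```bash
python3 - <<'E'
from h import *
plan((.4132,-.2934,.33,99),(.6074,.1052,.35,99))
E
```

```text
now [ 0.4109 -0.2943  0.3287] [-1.7989e+02  1.4000e-01  2.9900e+00] q [ 58.   5. -27. 108.   3.  67. -56.] t 33.5 F [-0.9  0.6 -3.8] w 0.0144
-> [ 0.4132 -0.2934  0.33   99.    ] rot -1.676 = 12 x -0.1396 | shift [ 0.0005  0.0025 -0.0013] = 1 x [ 0.0005  0.0025 -0.0013]
-> [ 0.6074  0.1052  0.35   99.    ] rot -0.0 = 1 x -0.0 | shift [ 0.3633  0.2542 -0.02  ] = 10 x [ 0.0363  0.0254 -0.002 ]
```

Emit:
send_rows(xyz=[[0,0,0],[0,0,0],[0,0,0],[0,0,0],[0,0,0],[0,0,0],[0,0,0],[0,0,0],[0,0,0],[0,0,0],[0,0,0],[0,0,0]], rotation=[[0,0,-0.14],[0,0,-0.14],[0,0,-0.14],[0,0,-0.14],[0,0,-0.14],[0,0,-0.14],[0,0,-0.14],[0,0,-0.14],[0,0,-0.14],[0,0,-0.14],[0,0,-0.14],[0,0,-0.136]], jaw=[0,0,0,0,0,0,0,0,0,0,0,0])

```text
time_s: 34.7
tool_pos: [0.4109, -0.2943, 0.3282]
tool_rot: [-179.9, -0.2, 99.4]
force: [-0.0, -0.0, -3.2]
grip_width: 0.014
grasp_force: 25.0
```

Emit:
send_rows(xyz=[[0.0364,0.0257,-0.002],[0.0364,0.0257,-0.002],[0.0364,0.0257,-0.002],[0.0364,0.0257,-0.002],[0.0364,0.0257,-0.002],[0.0364,0.0257,-0.002],[0.0364,0.0257,-0.002],[0.0364,0.0257,-0.002],[0.0364,0.0257,-0.002],[0.0364,0.0257,-0.002],[0,0,0],[0,0,0],[0,0,0],[0,0,0]], rotation=[[0,0,0],[0,0,0],[0,0,0],[0,0,0],[0,0,0],[0,0,0],[0,0,0],[0,0,0],[0,0,0],[0,0,0],[0,0,0],[0,0,0],[0,0,0],[0,0,0]], jaw=[0,0,0,0,0,0,0,0,0,0,0,0,0,0])

```text
time_s: 36.1
tool_pos: [0.6082, 0.1031, 0.3493]
tool_rot: [-179.9, 0.1, 98.9]
force: [0.7, -0.7, -2.9]
grip_width: 0.0135
grasp_force: 25.0
```

```bash
python3 -c "
from h import *
held('w12');plan((.6074,.1052,.2405,99));c=load('w12');print(frontedge(c)[::2])"
```

```text
pred [[254.0, 208.0], [373.0, 208.0]]
now [0.6083 0.1032 0.3496] [-1.7993e+02  6.0000e-02  9.8870e+01] q [ 25.  22. -47.  91.  17.  74. -15.] t 36.1 F [-0.2 -0.8 -3.3] w 0.0141
-> [ 0.6074  0.1052  0.2405 99.    ] rot -0.002 = 1 x -0.0022 | shift [ 0.0021 -0.0005  0.1091] = 3 x [ 0.0007 -0.0002  0.0364]
[(258, 204), (266, 204), (274, 204), (282, 204), (290, 204), (298, 204), (306, 204), (314, 204), (322, 204), (330, 204), (338, 204), (346, 204), (354, 204), (362, 204), (370, 205)]
```

View pics/w12.png

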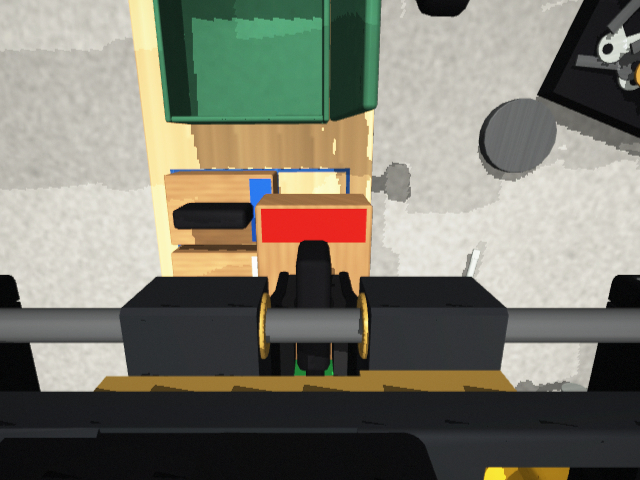

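Emit:
send_rows(xyz=[[0.001,-0.0005,0.03],[0,0,0.03],[0,0,0.03],[0,0,0.012],[0,0,0.005],[0,0,0.0025],[0,0,0],[0,0,0],[0,0,0],[0,0,0],[0,0,0],[0,0,0],[0,0,-0.03],[0,0,-0.03],[0,0,-0.03],[0,0,0],[0,0,0],[0,0,0]], rotation=[[0,0,0],[0,0,0],[0,0,0],[0,0,0],[0,0,0],[0,0,0],[0,0,0],[0,0,0],[0,0,0],[0,0,0],[0,0,0],[0,0,0],[0,0,0],[0,0,0],[0,0,0],[0,0,0],[0,0,0],[0,0,0]], jaw=[0,0,0,0,0,0,0,0,0,0.45,0.45,0.45,0.45,0.45,0.45,0.45,0.45,0.45])

```text
time_s: 37.95
tool_pos: [0.6074, 0.1058, 0.3296]
tool_rot: [-179.9, 0.0, 99.0]
force: [0.2, 0.0, -0.0]
grip_width: 0.039
grasp_force: 0.0
```

```bash
python3 - <<'E'
from h import *
s=cam("scene","s4");a=load("s1")["image"]
A=cv2.resize(s["image"][225:325,275:475],None,fx=4,fy=4,interpolation=cv2.INTER_CUBIC)
L=cv2.resize(s["image"][270:320,100:200],None,fx=4,fy=4,interpolation=cv2.INTER_CUBIC);L=np.hstack([L,cv2.resize(s["image"][210:260,430:530],None,fx=4,fy=4,interpolation=cv2.INTER_CUBIC)])
cv2.imwrite("pics/s4c.png",np.vstack([A,L]))
plan((.47,.42,.4,99))
E
```

```text
now [0.6073 0.1057 0.3294] [-1.7987e+02  1.0000e-02  9.9020e+01] q [ 25.  23. -46.  92.  18.  72. -16.] t 38.0 F [-0.1 -0.1 -0.7] w 0.0389
-> [ 0.47  0.42  0.4  99.  ] rot 0.0 = 1 x 0.0004 | shift [ 0.3319 -0.0865 -0.0706] = 8 x [ 0.0415 -0.0108 -0.0088]
```

View pics/s4c.png

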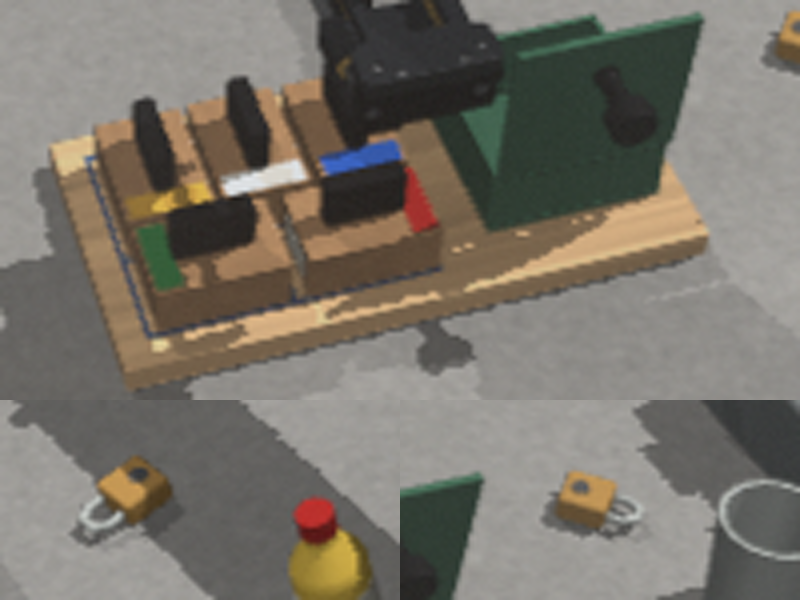

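Emit:
send_rows(xyz=[[0.0415,-0.011,-0.009],[0.0415,-0.011,-0.009],[0.0415,-0.011,-0.009],[0.0415,-0.011,-0.009],[0.0415,-0.011,-0.009],[0.0415,-0.011,-0.009],[0.0415,-0.011,-0.009],[0.0415,-0.011,-0.009],[0,0,0],[0,0,0],[0,0,0],[0,0,0]], rotation=[[0,0,0],[0,0,0],[0,0,0],[0,0,0],[0,0,0],[0,0,0],[0,0,0],[0,0,0],[0,0,0],[0,0,0],[0,0,0],[0,0,0]], jaw=[0.7,0.7,0.7,0.7,0.7,0.7,0.7,0.7,0.7,0.7,0.7,0.7])

```text
time_s: 39.2
tool_pos: [0.4701, 0.4184, 0.4017]
tool_rot: [-180.0, 0.1, 98.9]
force: [0.1, -0.4, 0.5]
grip_width: 0.0609
grasp_force: 0.0
```

```bash
python3 - <<'E'
from h import *
c=cam("wrist","w13");plan((.47,.42,.22,99))
w=load("w12")
th=np.radians(9);S=lambda X:[float(round(X[0]*np.cos(th)+X[1]*np.sin(th),4)),float(round(-X[0]*np.sin(th)+X[1]*np.cos(th),4))]
for n,u,v in(("tin nearL",165,122),("tin nearR",325,122),):
    X=onz(w,u,v,.07);print(n,X.round(4),S(X))
X=onz(w,378,105,.17);print("lid free edge near, if z .17",X,S(X))
s=load("s4")
for n,u,v,z in(("hingeBL",397.5,282,.02),("hingeBR",440,272.5,.02),("freeL",405,238.75,.18),("freeR",450.5,228.75,.18)):
    X=onz(s,u,v,z);print(n,X.round(4),S(X))
i=c["image"]
hsv=cv2.cvtColor(i,cv2.COLOR_BGR2HSV);m=cv2.inRange(hsv,(12,110,90),(28,255,255))
n,l,st,ce=cv2.connectedComponentsWithStats(m)
for k in range(1,n):
    if st[k,4]>150: print(st[k],ce[k].round(1),onz(c,*ce[k],.018).round(4))
cv2.imwrite("pics/w13c.png",np.hstack([cv2.resize(i[140:290,230:400],None,fx=2.35,fy=2.35,interpolation=cv2.INTER_CUBIC),cv2.resize(i[0:300],(400,352))[:352]])) if 0 else None
E
```

```text
now [0.4701 0.4185 0.402 ] [-1.7996e+02  8.0000e-02  9.8850e+01] q [ -4.  24. -53.  85.  19.  81. -49.] t 39.2 F [0.2 0.2 0.4] w 0.0609
-> [ 0.47  0.42  0.22 99.  ] rot -0.003 = 1 x -0.0026 | shift [0.0015 0.0002 0.182 ] = 5 x [0.0003 0.     0.0364]
tin nearL [0.4976 0.1679 0.07  ] [0.5177, 0.0879]
tin nearR [0.6032 0.1842 0.07  ] [0.6246, 0.0876]
lid free edge near, if z .17 [0.62113618 0.19016456 0.17      ] [0.6432, 0.0907]
hingeBL [0.6018 0.1895 0.02  ] [0.6241, 0.093]
hingeBR [0.5855 0.2974 0.02  ] [0.6248, 0.2021]
freeL [0.617  0.1903 0.18  ] [0.6392, 0.0914]
freeR [0.5997 0.2964 0.18  ] [0.6387, 0.199]
[285 179  42  43 927] [305.9 199.4] [0.461  0.4283 0.018 ]
[149 294  16  64 341] [154.  325.1] [0.3182 0.2667 0.018 ]
[462 294  17  65 367] [472.5 325.5] [0.6605 0.3191 0.018 ]
[ 216  343  420   48 7081] [421.5 379.8] [0.6214 0.2438 0.018 ]
```

```bash
python3 - <<'E'
from h import *
i=load("w13")["image"];crop(i,255,155,375,245,6,"w13c")
E
```

```text
(no output)
```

View pics/w13c.png

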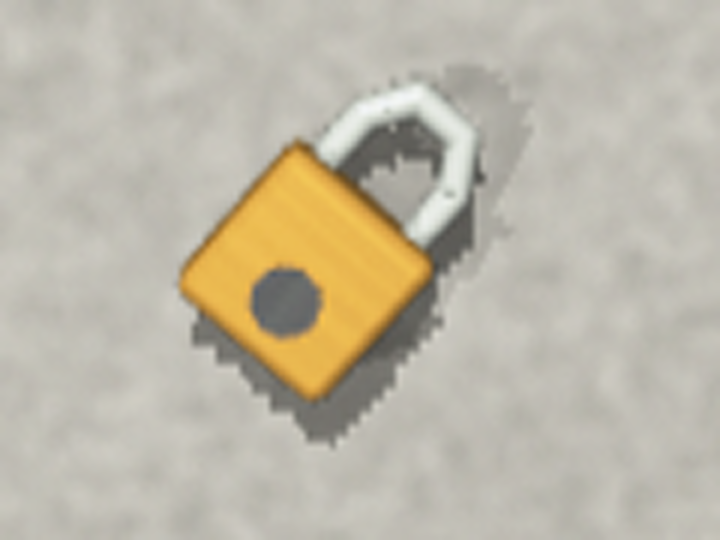

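Emit:
send_rows(xyz=[[0,0,0],[0,0,0],[0,0,0],[0,0,0],[0,0,0],[0.0025,-0.012,0],[0,0,0.03],[0,0,0.03],[0,0,0.03],[0,0,0.03],[0,0,0.01],[0,0,0],[0,0,0],[0,0,0],[0,0,0]], rotation=[[0,0,0.143],[0,0,0.143],[0,0,0.143],[0,0,0.143],[0,0,0.142],[0,0,0],[0,0,0],[0,0,0],[0,0,0],[0,0,0],[0,0,0],[0,0,0],[0,0,0],[0,0,0],[0,0,0]], jaw=[0.7,0.7,0.7,0.7,0.7,0.7,0.7,0.7,0.7,0.7,0.7,0.7,0.7,0.7,0.7])

```text
time_s: 40.75
tool_pos: [0.4602, 0.4291, 0.2744]
tool_rot: [179.9, -0.1, 58.1]
force: [0.3, -0.2, 0.7]
grip_width: 0.0611
grasp_force: 0.0
```

```bash
cat >> h.py <<'E'
def brass(c,z=.018,vmax=300):
    hsv=cv2.cvtColor(c["image"],cv2.COLOR_BGR2HSV);m=cv2.inRange(hsv,(12,110,90),(28,255,255));m[vmax:]=0
    m=cv2.morphologyEx(m,cv2.MORPH_CLOSE,np.ones((15,15)))
    for k in cv2.findContours(m,cv2.RETR_EXTERNAL,cv2.CHAIN_APPROX_NONE)[0]:
        if cv2.contourArea(k)>300:
            r=cv2.minAreaRect(k);print("brass",np.round(r[0],1),np.round(r[1],1),round(r[2],1),onz(c,*r[0],z).round(4))
E
python3 - <<'E'
from h import *
c=cam("wrist","w14");brass(c);plan((.4613,.427,.187,58));brass(load("w13"))
E
```

```text
brass [591.1 274.6] [52.3 29.8] 27.1 [0.611  0.3138 0.018 ]
brass [316.  248.5] [49. 46.] 90.0 [0.4621 0.4286 0.018 ]
now [0.4601 0.4289 0.274 ] [ 1.7995e+02 -1.1000e-01  5.8120e+01] q [-11.  27. -44.  94.  20.  67. -92.] t 40.8 F [ 1.2 -0.2  0.3] w 0.061
-> [ 0.4613  0.427   0.187  58.    ] rot 0.002 = 1 x 0.0022 | shift [-0.001  0.002  0.087] = 2 x [-0.0005  0.001   0.0435]
brass [305.5 200. ] [32.4 32.5] 41.2 [0.4608 0.4277 0.018 ]
```

Emit:
send_rows(xyz=[[0,0.0015,0.03],[0,0,0.03],[0,0,0.02],[0,0,0.007],[0,0,0],[0,0,0],[0,0,0],[0,0,0],[0,0,0],[0,0,0],[0,0,0],[0,0,-0.01],[0,0,-0.03],[0,0,-0.04],[0,0,-0.04],[0,0,0],[0,0,0],[0,0,0]], rotation=[[0,0,0],[0,0,0],[0,0,0],[0,0,0],[0,0,0],[0,0,0],[0,0,0],[0,0,0],[0,0,0],[0,0,0],[0,0,0],[0,0,0],[0,0,0],[0,0,0],[0,0,0],[0,0,0],[0,0,0],[0,0,0]], jaw=[0.7,0.7,0.7,0.7,0.7,0.7,0,0,0,0,0,0,0,0,0,0,0,0], newtons=25)

```text
time_s: 42.6
tool_pos: [0.4608, 0.4271, 0.3044]
tool_rot: [-180.0, 0.1, 58.1]
force: [0.7, 0.1, -1.3]
grip_width: 0.032
grasp_force: 25.0
```

```bash
python3 - <<'E'
from h import *
th=np.radians(9)
for xs,ys in((.556,.166),(.556,.124)):
    x,y=xs*np.cos(th)-ys*np.sin(th),xs*np.sin(th)+ys*np.cos(th);print(x,y);plan((x,y,.31,9),(x,y,.25,9))
E
```

```text
0.5231865961742183 0.25093382710116124
now [0.4608 0.4271 0.3044] [-1.7998e+02  1.4000e-01  5.8110e+01] q [-11.  26. -44.  92.  19.  70. -91.] t 42.6 F [ 0.7  0.1 -1.3] w 0.032
-> [0.5232 0.2509 0.31   9.    ] rot 0.857 = 6 x 0.1429 | shift [ 0.034   0.1838 -0.0056] = 5 x [ 0.0068  0.0368 -0.0011]
-> [0.5232 0.2509 0.25   9.    ] rot -0.0 = 1 x -0.0 | shift [0.   0.   0.06] = 2 x [0.   0.   0.03]
0.529756843705908 0.20945091679616545
now [0.4608 0.4271 0.3044] [-1.7998e+02  1.4000e-01  5.8110e+01] q [-11.  26. -44.  92.  19.  70. -91.] t 42.6 F [ 0.7  0.1 -1.3] w 0.032
-> [0.5298 0.2095 0.31   9.    ] rot 0.857 = 6 x 0.1429 | shift [ 0.034   0.2258 -0.0056] = 6 x [ 0.0057  0.0376 -0.0009]
-> [0.5298 0.2095 0.25   9.    ] rot -0.0 = 1 x -0.0 | shift [0.   0.   0.06] = 2 x [0.   0.   0.03]
```

Emit:
send_rows(xyz=[[-0.0233,0.0292,-0.012],[-0.0233,0.0292,-0.012],[-0.0233,0.0292,-0.012],[-0.0233,0.0292,-0.012],[-0.0233,0.0292,-0.012],[0,0,0],[0,0,0],[0,0,0],[0,0,0],[0,0,0],[0,0,0],[0,0,0],[0,0,0],[0,0,0]], rotation=[[0,0,0],[0,0,0],[0,0,0],[0,0,0],[0,0,0],[0,0,0.143],[0,0,0.143],[0,0,0.143],[0,0,0.143],[0,0,0.143],[0,0,0.142],[0,0,0],[0,0,0],[0,0,0]], jaw=[0,0,0,0,0,0,0,0,0,0,0,0,0,0])

```text
time_s: 44.0
tool_pos: [0.5234, 0.2517, 0.365]
tool_rot: [180.0, 0.1, 9.2]
force: [0.6, 0.3, -1.6]
grip_width: 0.0318
grasp_force: 25.0
```

```bash
python3 - <<'E'
from h import *
plan((.5232,.2509,.25,9))
E
```

```text
now [0.5234 0.2517 0.365 ] [1.7999e+02 8.0000e-02 9.1600e+00] q [   3.   15.  -37.   95.    9.   73. -116.] t 44.0 F [ 0.6  0.3 -1.6] w 0.0318
-> [0.5232 0.2509 0.25   9.    ] rot 0.003 = 1 x 0.0027 | shift [-0.0003  0.0007  0.115 ] = 3 x [-0.0001  0.0002  0.0383]
```

Emit:
send_rows(xyz=[[0,0.0005,0.04],[0,0,0.035],[0,0,0.025],[0,0,0.008],[0,0,0],[0,0,0],[0,0,0],[0,0,0],[0,0,0],[0,0,0],[0,0,0],[0,0,-0.03],[0,0,-0.04],[0,0,-0.04],[0,0,0],[0,0,0]], rotation=[[0,0,0],[0,0,0],[0,0,0],[0,0,0],[0,0,0],[0,0,0],[0,0,0],[0,0,0],[0,0,0],[0,0,0],[0,0,0],[0,0,0],[0,0,0],[0,0,0],[0,0,0],[0,0,0]], jaw=[0,0,0,0,0,0,0.5,0.5,0.5,0.5,0.5,0.5,0.5,0.5,0.5,0.5])

```text
time_s: 45.6
tool_pos: [0.5238, 0.2515, 0.3688]
tool_rot: [-180.0, -0.1, 9.0]
force: [-0.5, -0.5, -0.3]
grip_width: 0.0433
grasp_force: 0.0
```

```bash
python3 - <<'E'
from h import *
c=cam("wrist","w15");brass(c,.042);d=cam("scene","s5");plan((.542,-.437,.40,-50))
# lockA still there?
hsv=cv2.cvtColor(d["image"],cv2.COLOR_BGR2HSV);m=cv2.inRange(hsv,(12,110,60),(28,255,255));print(m[275:310,110:160].sum()/255,cv2.moments(m[275:310,110:160]));a=load("s4");hsv=cv2.cvtColor(a["image"],cv2.COLOR_BGR2HSV);m2=cv2.inRange(hsv,(12,110,60),(28,255,255));print([ (np.where(q[275:310,110:160])[1].mean()+110,np.where(q[275:310,110:160])[0].mean()+275) for q in(m,m2)])
E
```

```text
brass [313. 223.] [38. 36.] 90.0 [0.5255 0.2525 0.042 ]
brass [527. 174.] [225.3 225.4] 0.9 [0.5934 0.0856 0.042 ]
now [0.5233 0.2509 0.3665] [1.7996e+02 1.1000e-01 9.0100e+00] q [   4.   15.  -37.   95.    9.   73. -116.] t 45.7 F [-0.1 -0.2 -0.2] w 0.0436
-> [  0.542  -0.437   0.4   -50.   ] rot 1.03 = 8 x 0.1287 | shift [ 0.539   0.4279 -0.0335] = 16 x [ 0.0337  0.0267 -0.0021]
160.0 {'m00': 40800.0, 'm10': 952170.0, 'm01': 698445.0, 'm20': 22969380.0, 'm11': 16314135.0, 'm02': 12475875.0, 'm30': 571065360.0, 'm21': 393633045.0, 'm12': 291637125.0, 'm03': 231081255.0, 'mu20': 748112.6250000014, 'mu11': 14174.812500000993, 'mu02': 519369.656250001, 'mu30': 99297.47812494783, 'mu21': -235638.24843764305, 'mu12': -3917.955468893051, 'mu03': -272048.76210938767, 'nu20': 0.0004494140625000008, 'nu11': 8.515242034314322e-06, 'nu02': 0.000312001187193628, 'nu30': 2.9531656691295764e-07, 'nu21': -7.008020734869384e-07, 'nu12': -1.1652231056013548e-08, 'nu03': -8.090890924537917e-07}
[(np.float64(133.3375), np.float64(292.11875)), (np.float64(133.4320987654321), np.float64(292.14814814814815))]
```

Emit:
send_rows(xyz=[[-0.0056,0.0427,-0.002],[-0.0056,0.0427,-0.002],[-0.0056,0.0427,-0.002],[-0.0056,0.0427,-0.002],[-0.0056,0.0427,-0.002],[-0.0056,0.0427,-0.002],[-0.0056,0.0427,-0.002],[-0.0056,0.0427,-0.002],[-0.0056,0.0427,-0.002],[-0.0056,0.0427,-0.002],[-0.0056,0.0427,-0.002],[-0.0056,0.0427,-0.002],[-0.0056,0.0427,-0.002],[-0.0056,0.0427,-0.002],[-0.0056,0.0427,-0.002],[-0.0056,0.0427,-0.002]], rotation=[[0,0,0],[0,0,0],[0,0,0],[0,0,0],[0,0,0],[0,0,0],[0,0,0],[0,0,0],[0,0,0],[0,0,0],[0,0,0],[0,0,0],[0,0,0],[0,0,0],[0,0,0],[0,0,0]], jaw=[0.7,0.7,0.7,0.7,0.7,0.7,0.7,0.7,0.7,0.7,0.7,0.7,0.7,0.7,0.7,0.7])

```text
time_s: 47.3
tool_pos: [0.5418, -0.4391, 0.3974]
tool_rot: [-179.9, 0.2, 9.0]
force: [1.0, -0.3, 0.7]
grip_width: 0.0609
grasp_force: 0.0
```

Emit:
send_rows(xyz=[[0,0,0],[0,0,0],[0,0,0],[0,0,0],[0,0,0],[0,0,0],[0,0,0],[0,0,0],[0,0,0],[0,0,0],[0,0,0]], rotation=[[0,0,0.129],[0,0,0.129],[0,0,0.129],[0,0,0.129],[0,0,0.129],[0,0,0.129],[0,0,0.129],[0,0,0.127],[0,0,0],[0,0,0],[0,0,0]], jaw=[0.7,0.7,0.7,0.7,0.7,0.7,0.7,0.7,0.7,0.7,0.7])

```text
time_s: 48.4
tool_pos: [0.5422, -0.4375, 0.3989]
tool_rot: [180.0, 0.1, -49.9]
force: [-0.2, -0.3, -0.1]
grip_width: 0.0609
grasp_force: 0.0
```

```bash
python3 - <<'E'
from h import *
c=cam("wrist","w16");brass(c);plan((.542,-.437,.26,-50))
i=c["image"];A=cv2.resize(i[150:270,240:400],None,fx=4,fy=4,interpolation=cv2.INTER_CUBIC);cv2.imwrite("pics/w16c.png",A)
E
```

```text
brass [131.5 235.6] [50.5 74.5] 55.2 [ 0.6664 -0.2998  0.018 ]
brass [315.1 207.7] [32.8 31.8] 86.2 [ 0.5433 -0.4407  0.018 ]
brass [214.1 133.3] [ 20.9 102.5] 71.6 [ 0.6613 -0.4338  0.018 ]
brass [25.2 63.9] [59.3 59. ] 17.1 [ 0.8259 -0.3736  0.018 ]
now [ 0.5422 -0.4375  0.3991] [ 1.7999e+02  5.0000e-02 -4.9910e+01] q [  39.   24.   -3.   76.    1.   80. -104.] t 48.5 F [ 0.3  0.  -0.1] w 0.0609
-> [  0.542  -0.437   0.26  -50.   ] rot 0.002 = 1 x 0.0017 | shift [-0.0005 -0.0002  0.1391] = 4 x [-0.0001 -0.0001  0.0348]
```

Emit:
send_rows(xyz=[[0,0,0],[0.0025,0.001,0.035],[0,0,0.035],[0,0,0.035],[0,0,0.025],[0,0,0.01],[0,0,0],[0,0,0],[0,0,0]], rotation=[[0,0,-0.066],[0,0,0],[0,0,0],[0,0,0],[0,0,0],[0,0,0],[0,0,0],[0,0,0],[0,0,0]], jaw=[0.7,0.7,0.7,0.7,0.7,0.7,0.7,0.7,0.7])

```text
time_s: 49.35
tool_pos: [0.5439, -0.4405, 0.2621]
tool_rot: [-180.0, -0.2, -46.2]
force: [-0.1, -0.3, 0.0]
grip_width: 0.0611
grasp_force: 0.0
```

```bash
python3 - <<'E'
from h import *
c=cam("wrist","w17");brass(c,vmax=290);plan((.543,-.44,.187,-46.1))
E
```

```text
brass [ 15.8 276.9] [43.4 15.7] 39.8 [ 0.6727 -0.2964  0.018 ]
brass [ 68.1 252.1] [62.7 20.5] 37.7 [ 0.6579 -0.3339  0.018 ]
brass [315.5 253.5] [49. 51.] 0.0 [ 0.5439 -0.4415  0.018 ]
brass [161.3 129.6] [ 34.3 166.1] 75.5 [ 0.661 -0.434  0.018]
now [ 0.5438 -0.4405  0.262 ] [-179.97   -0.2   -46.21] q [  39.   30.   -3.   84.    2.   66. -101.] t 49.4 F [-1.4 -0.6  0.6] w 0.0608
-> [  0.543  -0.44    0.187 -46.1  ] rot -0.002 = 1 x -0.002 | shift [-0.0009  0.0002  0.075 ] = 2 x [-0.0004  0.0001  0.0375]
```

Aligned and centred; grasp.

Emit:
send_rows(xyz=[[0,0,0.03],[0,0,0.025],[0,0,0.015],[0,0,0.005],[0,0,0],[0,0,0],[0,0,0],[0,0,0],[0,0,0],[0,0,0],[0,0,0],[0,0,-0.01],[0,0,-0.03],[0,0,-0.04],[0,0,-0.05],[0,0,-0.05],[0,0,0],[0,0,0],[0,0,0]], rotation=[[0,0,0],[0,0,0],[0,0,0],[0,0,0],[0,0,0],[0,0,0],[0,0,0],[0,0,0],[0,0,0],[0,0,0],[0,0,0],[0,0,0],[0,0,0],[0,0,0],[0,0,0],[0,0,0],[0,0,0],[0,0,0],[0,0,0]], jaw=[0.7,0.7,0.7,0.7,0.7,0.7,0,0,0,0,0,0,0,0,0,0,0,0,0])

```text
time_s: 51.3
tool_pos: [0.5427, -0.4397, 0.3632]
tool_rot: [180.0, 0.2, -46.2]
force: [0.2, 0.1, -0.3]
grip_width: 0.0318
grasp_force: 25.0
```

```bash
python3 - <<'E'
from h import *
plan((.5438,-.4405,.367,9),(.5298,.2095,.367,9))
E
```

```text
now [ 0.5427 -0.4397  0.3632] [ 1.7997e+02  1.6000e-01 -4.6220e+01] q [  39.   25.   -3.   78.    1.   76. -100.] t 51.3 F [ 0.2  0.1 -0.3] w 0.0318
-> [ 0.5438 -0.4405  0.367   9.    ] rot -0.964 = 7 x -0.1377 | shift [ 0.0009  0.001  -0.0038] = 1 x [ 0.0009  0.001  -0.0038]
-> [0.5298 0.2095 0.367  9.    ] rot -0.0 = 1 x -0.0 | shift [ 0.0879 -0.6442 -0.    ] = 15 x [ 0.0059 -0.0429 -0.    ]
```

Emit:
send_rows(xyz=[[0,0,0],[0,0,0],[0,0,0],[0,0,0],[0,0,0],[0,0,0],[0,0,0]], rotation=[[0,0,-0.138],[0,0,-0.138],[0,0,-0.138],[0,0,-0.138],[0,0,-0.138],[0,0,-0.138],[0,0,-0.136]], jaw=[0,0,0,0,0,0,0])

```text
time_s: 52.0
tool_pos: [0.5428, -0.4397, 0.3617]
tool_rot: [-179.8, 0.2, 9.3]
force: [0.4, -0.7, -2.6]
grip_width: 0.0316
grasp_force: 25.0
```

Emit:
send_rows(xyz=[[0.0059,-0.0429,0],[0.0059,-0.0429,0],[0.0059,-0.0429,0],[0.0059,-0.0429,0],[0.0059,-0.0429,0],[0.0059,-0.0429,0],[0.0059,-0.0429,0],[0.0059,-0.0429,0],[0.0059,-0.0429,0],[0.0059,-0.0429,0],[0.0059,-0.0429,0],[0.0059,-0.0429,0],[0.0059,-0.0429,0],[0.0059,-0.0429,0],[0.0059,-0.0429,0],[0,0,0],[0,0,0],[0,0,0],[0,0,0]], rotation=[[0,0,0],[0,0,0],[0,0,0],[0,0,0],[0,0,0],[0,0,0],[0,0,0],[0,0,0],[0,0,0],[0,0,0],[0,0,0],[0,0,0],[0,0,0],[0,0,0],[0,0,0],[0,0,0],[0,0,0],[0,0,0],[0,0,0]], jaw=[0,0,0,0,0,0,0,0,0,0,0,0,0,0,0,0,0,0,0])

```text
time_s: 53.9
tool_pos: [0.5301, 0.2074, 0.3639]
tool_rot: [179.9, 0.1, 8.8]
force: [-0.7, -0.9, -1.1]
grip_width: 0.0319
grasp_force: 25.0
```

```bash
python3 - <<'E'
from h import *
plan((.5298,.2095,.255,9))
E
```

```text
now [0.5301 0.2074 0.3639] [1.7994e+02 9.0000e-02 8.8500e+00] q [   7.   13.  -36.   97.    8.   73. -111.] t 53.9 F [-0.7 -0.9 -1.1] w 0.0319
-> [0.5298 0.2095 0.255  9.    ] rot -0.003 = 1 x -0.0027 | shift [-0.     -0.0021  0.1089] = 3 x [-0.     -0.0007  0.0363]
```

Emit:
send_rows(xyz=[[0,-0.002,0.04],[0,0,0.035],[0,0,0.025],[0,0,0.009],[0,0,0],[0,0,0],[0,0,0],[0,0,0],[0,0,0],[0,0,0],[0,0,0],[0,0,-0.03],[0,0,-0.04],[0,0,-0.05],[0,0,-0.05],[0,0,0],[0,0,0],[0,0,0]], rotation=[[0,0,0],[0,0,0],[0,0,0],[0,0,0],[0,0,0],[0,0,0],[0,0,0],[0,0,0],[0,0,0],[0,0,0],[0,0,0],[0,0,0],[0,0,0],[0,0,0],[0,0,0],[0,0,0],[0,0,0],[0,0,0]], jaw=[0,0,0,0,0,0,0.5,0.5,0.5,0.5,0.5,0.5,0.5,0.5,0.5,0.5,0.5,0.5])

```text
time_s: 55.7
tool_pos: [0.5292, 0.2111, 0.4243]
tool_rot: [180.0, 0.1, 9.0]
force: [-0.5, -0.4, 0.3]
grip_width: 0.0434
grasp_force: 0.0
```

```bash
python3 - <<'E'
from h import *
c=cam("wrist","w18");brass(c,.042);plan((.5298,.2095,.42,9))
s=cam("scene","s6");d=cam("side","d6")
h=lambda I:cv2.inRange(cv2.cvtColor(I,cv2.COLOR_BGR2HSV),(12,110,90),(28,255,255))
for n,I in(("s",s["image"]),("d",d["image"]),("s0",load("s1")["image"]),("d0",load("d1")["image"])):
    k,l,st,ce=cv2.connectedComponentsWithStats(h(I));print(n,[(ce[j].round().tolist(),int(st[j,4])) for j in range(1,k) if 15<st[j,4]<600])
# composite for one view: tin from wrist (left), side view left part of the bench (right)
A=cv2.resize(c["image"][90:290,150:500],(400,229));B=cv2.resize(s["image"],(400,300));C=cv2.resize(d["image"][130:480,0:500],(400,280));D=cv2.resize(d["image"][170:290,240:440],(400,240))
L=np.vstack([A,B]);R=np.vstack([C,D]);H=max(len(L),len(R));P=lambda I:np.vstack([I,np.zeros((H-len(I),400,3),np.uint8)])
cv2.imwrite("pics/chk.png",np.hstack([P(L),P(R)]))
E
```

```text
brass [293. 208.] [32. 74.] 90.0 [0.5286 0.2316 0.042 ]
brass [473.1 167.5] [189.4 298.5] 89.2 [0.5947 0.0657 0.042 ]
now [0.5291 0.211  0.4239] [179.96   0.18   9.01] q [   7.   11.  -36.   92.    7.   79. -110.] t 55.8 F [-0.  -0.  -1.1] w 0.0432
-> [0.5298 0.2095 0.42   9.    ] rot 0.0 = 1 x 0.0002 | shift [0.0004 0.0015 0.0039] = 1 x [0.0004 0.0015 0.0039]
s [([100.0, 3.0], 85), ([115.0, 12.0], 384), ([144.0, 2.0], 23), ([160.0, 2.0], 23), ([218.0, 3.0], 43), ([247.0, 2.0], 21), ([310.0, 3.0], 28), ([321.0, 3.0], 27), ([343.0, 3.0], 60), ([557.0, 5.0], 179), ([544.0, 8.0], 16), ([525.0, 11.0], 19), ([543.0, 18.0], 90), ([120.0, 20.0], 16), ([556.0, 27.0], 23), ([599.0, 91.0], 213), ([623.0, 104.0], 127), ([229.0, 201.0], 32), ([368.0, 252.0], 52), ([343.0, 254.0], 34), ([397.0, 254.0], 47), ([320.0, 260.0], 32), ([317.0, 275.0], 131), ([364.0, 284.0], 115), ([332.0, 302.0], 160), ([182.0, 312.0], 302), ([129.0, 331.0], 244), ([188.0, 332.0], 47), ([473.0, 363.0], 20), ([464.0, 365.0], 16), ([472.0, 376.0], 91), ([153.0, 407.0], 499), ([74.0, 407.0], 73), ([86.0, 416.0], 72), ([76
[... 977 characters left out ...]
6), ([153.0, 407.0], 497), ([74.0, 407.0], 72), ([86.0, 416.0], 72), ([76.0, 424.0], 18)]
d0 [([259.0, 94.0], 43), ([271.0, 121.0], 22), ([116.0, 166.0], 252), ([287.0, 160.0], 16), ([269.0, 176.0], 45), ([324.0, 181.0], 217), ([279.0, 180.0], 58), ([365.0, 186.0], 71), ([319.0, 201.0], 33), ([352.0, 206.0], 279), ([298.0, 217.0], 368), ([633.0, 222.0], 119), ([393.0, 218.0], 291), ([337.0, 230.0], 221), ([380.0, 238.0], 265), ([437.0, 238.0], 58), ([307.0, 248.0], 85), ([287.0, 259.0], 281), ([314.0, 259.0], 305), ([294.0, 273.0], 35), ([310.0, 274.0], 316), ([276.0, 280.0], 354), ([303.0, 289.0], 376), ([156.0, 296.0], 42), ([140.0, 297.0], 66), ([147.0, 305.0], 22), ([267.0, 415.0], 278)]
```

View pics/chk.png

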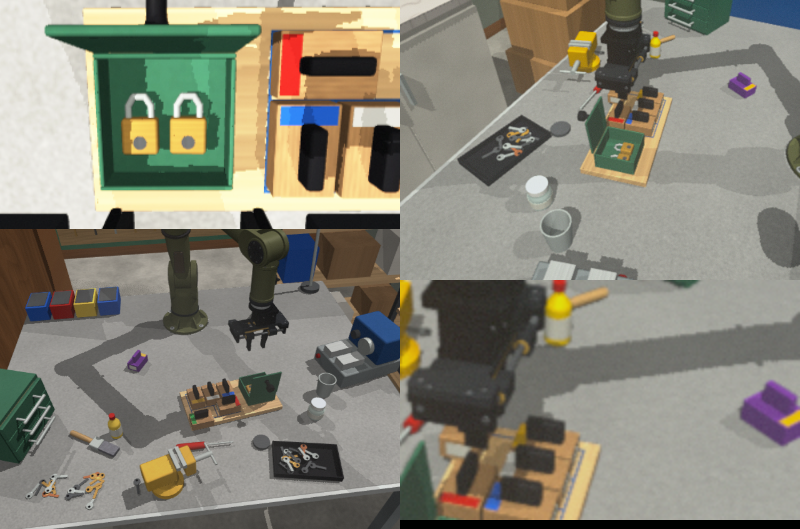

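Emit:
send_rows(xyz=[[0.0361,-0.0137,0],[0.0361,-0.0137,0],[0.0361,-0.0137,0],[0.0361,-0.0137,0],[0,0,0.03],[0,0,0.03],[0,0,0.03],[0,0,0],[0,0,0],[0,0,0]], rotation=[[0,0,0],[0,0,0],[0,0,0],[0,0,0],[0,0,0],[0,0,0],[0,0,0],[0,0,0],[0,0,0],[0,0,0]], jaw=[0,0,0,0,0,0,0,0,0,0])

```text
time_s: 56.85
tool_pos: [0.6639, 0.2885, 0.3377]
tool_rot: [-179.9, -0.1, 9.0]
force: [-0.2, 0.1, -0.0]
grip_width: 0.0001
grasp_force: 0.0
```

```bash
python3 - <<'E'
from h import *
th=np.radians(9)
W=lambda xs,z:(xs*np.cos(th)-.1805*np.sin(th),xs*np.sin(th)+.1805*np.cos(th),z+.182,9)
plan(W(.657,.153),W(.620,.153),W(.586,.138),W(.562,.1105),W(.554,.09),W(.552,.075))
E
```

```text
now [0.6639 0.2885 0.3377] [-1.7995e+02 -1.4000e-01  9.0100e+00] q [  -3.   33.  -34.   75.   18.   77. -118.] t 56.9 F [-0.2  0.1 -0. ] w 0.0001
-> [0.6207 0.2811 0.335  9.    ] rot 0.0 = 1 x 0.0002 | shift [-0.0439  0.0005  0.0027] = 1 x [-0.0439  0.0005  0.0027]
-> [0.5841 0.2753 0.335  9.    ] rot -0.0 = 1 x -0.0 | shift [-0.037  0.    -0.   ] = 1 x [-0.037  0.    -0.   ]
-> [0.5505 0.2699 0.32   9.    ] rot -0.0 = 1 x -0.0 | shift [-0.034  0.     0.015] = 1 x [-0.034  0.     0.015]
-> [0.5268 0.2662 0.2925 9.    ] rot -0.0 = 1 x -0.0 | shift [-0.024   0.      0.0275] = 1 x [-0.024   0.      0.0275]
-> [0.5189 0.2649 0.272  9.    ] rot -0.0 = 1 x -0.0 | shift [-0.008   0.      0.0205] = 1 x [-0.008   0.      0.0205]
-> [0.517  0.2646 0.257  9.    ] rot -0.0 = 1 x -0.0 | shift [-0.002 -0.     0.015] = 1 x [-0.002 -0.     0.015]
```

Emit:
send_rows(xyz=[[-0.015,0,0.001],[-0.015,0,0.001],[-0.014,0,0],[-0.0125,0,0],[-0.0125,0,0],[-0.012,0,0],[-0.0115,0,0.005],[-0.0115,0,0.005],[-0.011,0,0.005],[0,0,0],[0,0,0]], rotation=[[0,0,0],[0,0,0],[0,0,0],[0,0,0],[0,0,0],[0,0,0],[0,0,0],[0,0,0],[0,0,0],[0,0,0],[0,0,0]], jaw=[0,0,0,0,0,0,0,0,0,0,0])

```text
time_s: 57.95
tool_pos: [0.5504, 0.2704, 0.3205]
tool_rot: [-180.0, -0.2, 9.0]
force: [0.9, 0.4, 0.2]
grip_width: 0.0005
grasp_force: 0.0
```

```bash
python3 - <<'E'
from h import *
th=np.radians(9)
W=lambda xs,z:(xs*np.cos(th)-.1805*np.sin(th),xs*np.sin(th)+.1805*np.cos(th),z+.182,9)
plan(W(.562,.1105),W(.554,.09),W(.552,.075))
E
```

```text
now [0.5504 0.2704 0.3205] [-1.7999e+02 -1.6000e-01  9.0200e+00] q [   1.   21.  -37.   94.   13.   70. -119.] t 58.0 F [0.9 0.4 0.2] w 0.0005
-> [0.5268 0.2662 0.2925 9.    ] rot 0.0 = 1 x 0.0003 | shift [-0.0239  0.0005  0.028 ] = 1 x [-0.0239  0.0005  0.028 ]
-> [0.5189 0.2649 0.272  9.    ] rot -0.0 = 1 x -0.0 | shift [-0.008   0.      0.0205] = 1 x [-0.008   0.      0.0205]
-> [0.517  0.2646 0.257  9.    ] rot -0.0 = 1 x -0.0 | shift [-0.002 -0.     0.015] = 1 x [-0.002 -0.     0.015]
```

Emit:
send_rows(xyz=[[-0.008,0,0.0095],[-0.008,0,0.0095],[-0.008,0,0.009],[-0.004,0,0.01],[-0.004,0,0.0105],[-0.001,0,0.005],[-0.001,0,0.005],[0,0,0.003],[0,0,0],[0,0,0]], rotation=[[0,0,0],[0,0,0],[0,0,0],[0,0,0],[0,0,0],[0,0,0],[0,0,0],[0,0,0],[0,0,0],[0,0,0]], jaw=[0,0,0,0,0,0,0,0,0,0])

```text
time_s: 58.95
tool_pos: [0.516, 0.2649, 0.259]
tool_rot: [179.9, 0.1, 9.0]
force: [-5.5, -3.6, 14.6]
grip_width: 0.0007
grasp_force: 7.0
```

```bash
python3 - <<'E'
from h import *
plan((.517,.2646,.255,9))
d=cam("side","d7");s=cam("scene","s7")
cv2.imwrite("pics/lid.png",np.hstack([cv2.resize(d["image"][230:365,210:360],(400,360)),cv2.resize(s["image"][215:305,355:455],(400,360))]))
E
```

```text
now [0.516  0.2649 0.259 ] [1.7991e+02 8.0000e-02 9.0100e+00] q [   1.   21.  -37.  102.   14.   62. -121.] t 59.0 F [-5.5 -3.6 14.6] w 0.0007
-> [0.517  0.2646 0.255  9.    ] rot 0.0 = 1 x 0.0002 | shift [0.0009 0.0004 0.004 ] = 1 x [0.0009 0.0004 0.004 ]
```

Emit:
send_rows(xyz=[[0,0,0.002],[0,0,0.002],[0,0,0],[0,0,0]], rotation=[[0,0,0],[0,0,0],[0,0,0],[0,0,0]], jaw=[0,0,0,0])

```text
time_s: 59.45
tool_pos: [0.516, 0.2652, 0.2586]
tool_rot: [179.8, 0.0, 9.0]
force: [-13.9, -7.9, 35.5]
grip_width: 0.0007
grasp_force: 17.9
```

Emit:
send_rows(xyz=[[0,0,-0.004],[0,0,-0.03],[0,0,-0.04],[0,0,-0.045],[0,0,-0.045],[0,0,-0.045],[0,0,-0.03],[-0.02,0.035,0],[-0.02,0.035,0],[-0.02,0.035,0],[-0.02,0.035,0],[0,0,0],[0,0,0],[0,0,0]], rotation=[[0,0,0],[0,0,0],[0,0,0],[0,0,0],[0,0,0],[0,0,0],[0,0,0],[0,0,0],[0,0,0],[0,0,0],[0,0,0],[0,0,0],[0,0,0],[0,0,0]], jaw=[0,0,0,0,0,0,0,0,0,0,0,0,0,0])

```text
time_s: 60.85
tool_pos: [0.4594, 0.1151, 0.4923]
tool_rot: [-180.0, -0.0, 9.1]
force: [0.0, -0.2, -0.0]
grip_width: 0.0003
grasp_force: 0.0
```

```bash
python3 - <<'E'
from h import *
plan((.5,0.1,.5,9))
c=cam("wrist","w20");i=c["image"].astype(int);th=np.radians(9);ex,ey=np.array([np.cos(th),np.sin(th)]),np.array([-np.sin(th),np.cos(th)])
b,g,r=i[...,0],i[...,1],i[...,2]
# green surface of lid: extent on z=.076
m=((g>r+15)&(g>b+3)&(r<90)).astype(np.uint8);m[290:]=0;n,l,st,ce=cv2.connectedComponentsWithStats(m)
for k in range(1,n):
    if st[k,4]>200:
        v,u=np.where(l==k);rc=cv2.minAreaRect(np.c_[u,v].astype(np.int32));print("green",st[k],[ (lambda X:(round(X[:2]@ex,4),round(X[:2]@ey,4)))(onz(c,*q,.076)) for q in cv2.boxPoints(rc)])
P={"yellow":(.553,-.0091,0),"white":(.5437,.0491,0),"blue":(.5342,.1077,0),"green":(.6216,.0174,90),"red":(.6074,.1052,90)}
M={"yellow":(r>150)&(g>120)&(b<60)&(r-g<70),"white":(r>150)&(b>150)&(abs(r-b)<40),"blue":(b>140)&(r<80),"green":(g>110)&(r<90)&(b<100)&(g-r>60),"red":(r>130)&(g<70)&(b<70)}
for k,mm in M.items():
    mm=mm.astype(np.uint8);mm[300:]=0
    n,l,st,ce=cv2.connectedComponentsWithStats(mm)
    for j in range(1,n):
        X=onz(c,*ce[j],.034+.02);d=X[:2]-P[k][:2]
        if st[j,4]>60 and np.hypot(*d)<.06: print(k,st[j,4],"label rel place, slab axes mm",(d@ex*1e3).round(1),(d@ey*1e3).round(1))
s=cam("scene","s8")
for nm in("s6","s8"):
    q=load(nm)["image"];print(nm,[q[v,u].tolist() for v,u in((245,430),(250,425),(265,420),(262,410))])
# bystanders moved? compare first and last scene in patches
a=load("s1")["image"].astype(int);z=s["image"].astype(int)
for nme,(u,v) in {"oil":(184,318),"driver":(305,348),"brush":(150,342),"cup":(521,250),"jar":(507,288),"disc":(418,341),"purple":(220,211)}.items(): print(nme,np.median(np.abs(a-z)[v-8:v+8,u-8:u+8].sum(2)))
E
```

```text
now [0.4594 0.1151 0.4923] [-1.7997e+02 -2.0000e-02  9.1100e+00] q [ 17.  -4. -32.  98.  -2.  86. -96.] t 60.9 F [ 0.  -0.2 -0. ] w 0.0003
-> [0.5 0.1 0.5 9. ] rot 0.002 = 1 x 0.0018 | shift [ 0.0378  0.0213 -0.0077] = 1 x [ 0.0378  0.0213 -0.0077]
green [479   0  21  49 515] [(np.float64(0.6271), np.float64(-0.1178)), (np.float64(0.6698), np.float64(-0.1185)), (np.float64(0.6682), np.float64(-0.1335)), (np.float64(0.6254), np.float64(-0.1333))]
green [  155    49   120   114 11917] [(np.float64(0.626), np.float64(0.1968)), (np.float64(0.6271), np.float64(0.0818)), (np.float64(0.519), np.float64(0.0836)), (np.float64(0.5178), np.float64(0.2076))]
yellow 604 label rel place, slab axes mm 33.1 1.2
white 693 label rel place, slab axes mm 32.2 0.8
blue 621 label rel place, slab axes mm 33.2 1.5
red 684 label rel place, slab axes mm 2.2 33.5
s6 [[44, 46, 44], [50, 59, 47], [53, 64, 50], [50, 61, 49]]
s8 [[78, 97, 66], [88, 109, 74], [50, 60, 48], [85, 108, 73]]
oil 17.0
driver 14.0
brush 28.0
cup 15.0
jar 20.0
disc 12.0
purple 16.0
```

```bash
python3 - <<'E'
from h import *
c=load("w20");th=np.radians(9);X=onz(c,489.5,24.5,.054)[:2]-[.6216,.0174]
r=(X@[np.cos(th),np.sin(th)]*1e3,X@[-np.sin(th),np.cos(th)]*1e3);print("green label rel place (expect ~2,-33)",r)
if abs(r[0]-2)<5 and abs(r[1]+33)<5: print(env.sign_off())
E
```

```text
green label rel place (expect ~2,-33) (np.float64(36.644073610905345), np.float64(-55.58532933640723))
```

```bash
python3 - <<'E'
from h import *
c=load("w20");th=np.radians(9);ex,ey=np.array([np.cos(th),np.sin(th)]),np.array([-np.sin(th),np.cos(th)])
q=np.array([.6216,.0174])-.033*ey;u,v=proj(c,[*q,.054]);print("expected label pix",u,v)
i=c["image"].astype(int)
for nm,I,(x0,y0,x1,y1) in(("w20",c["image"],(380,0,520,120)),("s4",load("s4")["image"],(295,265,345,310)),("s6",load("s6")["image"],(295,265,345,310)),("s8",load("s8")["image"],(295,265,345,310))):
    h=cv2.cvtColor(I,cv2.COLOR_BGR2HSV)[y0:y1,x0:x1];m=cv2.inRange(h,(50,120,30),(75,255,255));vv,uu=np.where(m>0);print(nm,len(uu),uu.mean()+x0,vv.mean()+y0,uu.min()+x0,uu.max()+x0,vv.min()+y0,vv.max()+y0)
s=load("s8");print("scene exp",proj(s,[*q,.054]))
E
```

```text
expected label pix 463.32831087289105 63.86966583757743
w20 533 489.219512195122 28.577861163227016 479 499 0 49<stdin>:6: RuntimeWarning: Mean of empty slice.
  ret = ret.dtype.type(ret / rcount)
Traceback (most recent call last):
ValueError: zero-size array to reduction operation minimum which has no identity
```

```bash
python3 - <<'E'
from h import *
def lab(I,x0,y0,x1,y1):
    b,g,r=[I[y0:y1,x0:x1,k].astype(int) for k in range(3)];m=((g-r>25)&(g-b>15)).astype(np.uint8)
    n,l,st,ce=cv2.connectedComponentsWithStats(m);return [(ce[k]+[x0,y0]).round(1).tolist()+[int(st[k,4])] for k in range(1,n) if st[k,4]>12]
for nm in("s4","s5","s6","s7","s8"): 
    c=load(nm);print(nm,[(q,onz(c,q[0],q[1],.054).round(3)[:2].tolist()) for q in lab(c["image"],280,230,390,330)])
q=np.array([.6216,.0174])-.033*np.array([-np.sin(.157),np.cos(.157)]);print(q,proj(c,[*q,.054]))
E
```

```text
s4 [([314.4, 288.8, 92], [0.626, -0.012])]
s5 [([308.6, 303.6, 105], [0.667, -0.029])]
s6 [([386.4, 244.8, 20], [0.509, 0.179]), ([308.6, 303.5, 108], [0.667, -0.029])]
s7 [([308.6, 303.7, 103], [0.667, -0.029])]
s8 [([387.2, 239.6, 55], [0.491, 0.185]), ([308.4, 303.1, 111], [0.666, -0.03])]
[ 0.62675974 -0.01519413] (np.float64(312.9392995951546), np.float64(289.28147512856907))
```

Emit:
send_rows(xyz=[[0.0173,0.0321,0.0145],[0.0173,0.0321,0.0145],[0.0173,0.0321,0.0145],[0.0173,0.0321,0.0145],[0.0173,0.0321,0.0145],[0,0,0],[0,0,0],[0,0,0],[0,0,0]], rotation=[[0,0,0],[0,0,0],[0,0,0],[0,0,0],[0,0,0],[0,0,0],[0,0,0],[0,0,0],[0,0,0]], jaw=[0,0,0,0,0,0,0,0,0])

```text
time_s: 61.85
tool_pos: [0.5697, -0.0292, 0.4205]
tool_rot: [180.0, -0.1, 9.2]
force: [-0.5, -0.1, 0.2]
grip_width: 0.0006
grasp_force: 0.0
```

```bash
cat > gg.py <<'E'
from h import *
def label(c):
    I=c["image"].astype(int);b,g,r=I[...,0],I[...,1],I[...,2];m=((g-r>40)&(g-b>20)).astype(np.uint8);m[285:]=0
    n,l,st,ce=cv2.connectedComponentsWithStats(m)
    for k in range(1,n):
        if st[k,4]>150:
            v,u=np.where(l==k);rc=cv2.minAreaRect(np.c_[u,v].astype(np.int32));B=cv2.boxPoints(rc);print("label",st[k],B.round(1).tolist(),[onz(c,*q,.054)[:2].round(4).tolist() for q in B])
def bar(c,x0,y0,x1,y1):
    m=(c["image"][y0:y1,x0:x1].max(2)<45).astype(np.uint8);n,l,st,ce=cv2.connectedComponentsWithStats(m)
    for k in range(1,n):
        if st[k,4]>300:
            v,u=np.where(l==k);rc=cv2.minAreaRect(np.c_[u+x0,v+y0].astype(np.int32));B=cv2.boxPoints(rc);print("bar",st[k],B.round(1).tolist(),"z.086",onz(c,*rc[0],.086)[:2].round(4),"z.07",onz(c,*rc[0],.07)[:2].round(4),"ends",[onz(c,*((B[i]+B[(i+1)%4])/2),.086)[:2].round(4).tolist() for i in range(4)])
E
python3 - <<'E'
from gg import *
plan((.57,-.03,.42,9));c=cam("wrist","w21");label(c);bar(c,150,0,520,275)
H,m=blueholes(c,300,40000);print([(r[0],A,onz(c,*r[0],.02)[:2].round(4)) for r,A,_ in H])
E
```

```text
now [ 0.5697 -0.0292  0.4205] [ 1.7999e+02 -6.0000e-02  9.1700e+00] q [ 23.  10. -25.  93.   4.  78. -84.] t 61.9 F [-0.5 -0.1  0.2] w 0.0006
-> [ 0.57 -0.03  0.42  9.  ] rot 0.003 = 1 x 0.0031 | shift [0.0001 0.0009 0.0005] = 1 x [0.0001 0.0009 0.0005]
label [324  80  19  57 974] [[323.3999938964844, 136.0], [325.0, 79.5], [342.70001220703125, 80.0], [341.1000061035156, 136.5]] [[0.643, -0.0262], [0.6899, -0.0197], [0.6919, -0.035], [0.6451, -0.042]]
label [   0  140   90  122 8087] [[-0.0, 140.0], [89.0, 140.0], [89.0, 261.0], [0.0, 261.0]] [[0.5933, 0.2619], [0.606, 0.1825], [0.4893, 0.1822], [0.4754, 0.2688]]
bar [ 116   97   62   19 1080] [[266.0, 97.0], [327.0, 97.0], [327.0, 115.0], [266.0, 115.0]] z.086 [ 6.622e-01 -2.000e-04] z.07 [0.6633 0.0007] ends [[0.669, 0.0008], [0.6661, -0.0244], [0.6554, -0.0012], [0.6584, 0.024]]
bar [  0 144  49  16 381] [[150.0, 144.0], [198.0, 144.0], [198.0, 159.0], [150.0, 159.0]] z.086 [0.611  0.0946] z.07 [0.6095 0.1003] ends [[0.617, 0.095], [0.6141, 0.075], [0.6049, 0.0943], [0.6079, 0.1142]]
bar [  0 203  24  58 927] [[149.89999389648438, 203.10000610351562], [172.1999969482422, 202.6999969482422], [173.3000030517578, 259.79998779296875], [151.0, 260.20001220703125]] z.086 [0.5409 0.1012] z.07 [0.5358 0.1072] ends [[0.5661, 0.103], [0.5426, 0.0916], [0.5145, 0.0993], [0.5391, 0.1108]]
bar [130 203  17  58 736] [[280.0, 203.0], [296.0, 203.0], [296.0, 260.0], [280.0, 260.0]] z.086 [ 0.5583 -0.0081] z.07 [ 0.5541 -0.0076] ends [[0.5833, -0.0045], [0.5594, -0.015], [0.5323, -0.0118], [0.5572, -0.0012]]
bar [ 62 204  24  58 801] [[211.5, 204.60000610351562], [232.8000030517578, 203.3000030517578], [236.39999389648438, 260.5], [215.10000610351562, 261.79998779296875]] z.086 [0.5485 0.0472] z.07 [0.5438 0.0504] ends [[0.5736, 0.0511], [0.5506, 0.038], [0.5224, 0.0431], [0.5465, 0.0563]]
[]
```

Emit:
send_rows(xyz=[[0,0,0],[0,0,0],[0,0,0],[0,0,0],[0,0,0],[0,0,0],[0,0,0],[0,0,0],[0,0,0],[0,0,0],[0,0,0],[0.0051,0.032,0.03],[0.0051,0.032,0.03],[0.0051,0.032,0.03],[0,0,0],[0,0,0],[0,0,0],[0,0,0]], rotation=[[0,0,-0.1425],[0,0,-0.1425],[0,0,-0.1425],[0,0,-0.1425],[0,0,-0.1425],[0,0,-0.1425],[0,0,-0.1425],[0,0,-0.1425],[0,0,-0.1425],[0,0,-0.1425],[0,0,-0.1425],[0,0,0],[0,0,0],[0,0,0],[0,0,0],[0,0,0],[0,0,0],[0,0,0]], jaw=[0.5,0.5,0.5,0.5,0.5,0.5,0.5,0.5,0.5,0.5,0.5,0.5,0.5,0.5,0.5,0.5,0.5,0.5])

```text
time_s: 63.7
tool_pos: [0.6621, -0.0013, 0.3325]
tool_rot: [179.8, 0.1, 98.8]
force: [-0.2, -0.9, 0.3]
grip_width: 0.0434
grasp_force: 0.0
```

```bash
python3 - <<'E'
from gg import *
plan((.6622,.001,.24,99));c=cam("wrist","w22");bar(c,260,100,380,280)
t=np.radians(99);R=lambda a,b,z:np.round(proj(c,[.6622+a*np.cos(t)-b*np.sin(t),.001+a*np.sin(t)+b*np.cos(t),z])).tolist()
print("pred front top corners",R(.0405,.027,.054),R(.0405,-.027,.054),"bar front base",R(.025,0,.054))
g=c["image"].astype(int)
print("col centre",[ (v,g[v,300].tolist()) for v in range(150,215,4)])
E
```

```text
now [ 0.6621 -0.0013  0.3325] [1.798e+02 1.100e-01 9.880e+01] q [ 22.  25. -32.  86.  14.  73.  -3.] t 63.7 F [-0.2 -0.9  0.3] w 0.0434
-> [6.622e-01 1.000e-03 2.400e-01 9.900e+01] rot -0.003 = 1 x -0.0034 | shift [0.0023 0.0004 0.0925] = 3 x [0.0008 0.0001 0.0308]
bar [  43  105   22   75 1559] [[303.0, 205.0], [324.0, 205.0], [324.0, 279.0], [303.0, 279.0]] z.086 [0.6623 0.0055] z.07 [0.6631 0.0009] ends [[0.6587, 0.029], [0.6689, 0.0065], [0.6661, -0.0194], [0.6557, 0.0045]]
pred front top corners [273.0, 179.0] [351.0, 179.0] bar front base [312.0, 201.0]
col centre [(150, [121, 66, 31]), (154, [122, 67, 34]), (158, [119, 65, 30]), (162, [195, 112, 51]), (166, [196, 113, 53]), (170, [178, 101, 48]), (174, [177, 100, 47]), (178, [180, 198, 202]), (182, [119, 188, 237]), (186, [120, 188, 237]), (190, [120, 187, 237]), (194, [118, 188, 237]), (198, [118, 187, 236]), (202, [118, 185, 236]), (206, [116, 182, 233]), (210, [115, 182, 233]), (214, [118, 185, 234])]
```

Emit:
send_rows(xyz=[[0.001,0.0005,0.03],[0,0,0.03],[0,0,0.02],[0,0,0.01],[0,0,0.0025],[0,0,0],[0,0,0],[0,0,0],[0,0,0],[0,0,0],[0,0,0],[0,0,0],[0,0,-0.01],[0,0,-0.03],[0,0,-0.04],[0,0,0],[0,0,0],[0,0,0]], rotation=[[0,0,-0.003],[0,0,0],[0,0,0],[0,0,0],[0,0,0],[0,0,0],[0,0,0],[0,0,0],[0,0,0],[0,0,0],[0,0,0],[0,0,0],[0,0,0],[0,0,0],[0,0,0],[0,0,0],[0,0,0],[0,0,0]], jaw=[0.5,0.5,0.5,0.5,0.5,0.5,0.5,0,0,0,0,0,0,0,0,0,0,0])

```text
time_s: 65.55
tool_pos: [0.662, -0.0003, 0.3157]
tool_rot: [-179.8, -0.0, 99.0]
force: [0.3, 0.1, -3.1]
grip_width: 0.0135
grasp_force: 25.0
```

```bash
python3 - <<'E'
from gg import *
held('w23');plan((.6216,.0174,.32,99));c=load('w23');print(frontedge(c)[::2]);bar(c,260,100,380,280)
print("w6 ref");bar(load('w6'),290,100,335,280)
E
```

```text
pred [[255.0, 208.0], [373.0, 208.0]]
now [ 6.620e-01 -4.000e-04  3.153e-01] [-1.798e+02 -2.000e-02  9.899e+01] q [ 22.  26. -32.  87.  14.  71.  -3.] t 65.6 F [-1.7 -0.2 -3. ] w 0.0138
-> [6.216e-01 1.740e-02 3.200e-01 9.900e+01] rot -0.0 = 1 x -0.0001 | shift [ 0.0239 -0.0371 -0.0047] = 1 x [ 0.0239 -0.0371 -0.0047]
[(258, 208), (266, 208), (274, 208), (282, 208), (290, 208), (298, 208), (306, 208), (314, 208), (322, 208), (330, 198), (338, 208), (346, 208), (354, 208), (362, 208), (370, 209)]
bar [  19  145   70   35 1340] [[279.0, 245.0], [348.0, 245.0], [348.0, 279.0], [279.0, 279.0]] z.086 [ 0.6617 -0.0008] z.07 [ 0.6626 -0.0063] ends [[0.6601, 0.0096], [0.6821, 0.0024], [0.6634, -0.0115], [0.6414, -0.004]]
w6 ref
bar [   0  146   45   34 1111] [[290.0, 246.0], [334.0, 246.0], [334.0, 279.0], [290.0, 279.0]] z.086 [0.6202 0.0115] z.07 [0.621 0.006] ends [[0.6186, 0.022], [0.6335, 0.0136], [0.6219, 0.0008], [0.6069, 0.0094]]
```

Emit:
send_rows(xyz=[[0,0,-0.01],[0.012,-0.0185,0],[0.012,-0.0185,0],[0,0,0],[0,0,0],[0,0,0],[0,0,0]], rotation=[[0,0,0],[0,0,0],[0,0,0],[0,0,0],[0,0,0],[0,0,0],[0,0,0]], jaw=[0,0,0,0,0,0,0])

```text
time_s: 66.3
tool_pos: [0.6229, 0.0172, 0.3271]
tool_rot: [180.0, 0.0, 98.9]
force: [-0.2, -0.1, -3.0]
grip_width: 0.0134
grasp_force: 25.0
```

```bash
python3 - <<'E'
from gg import *
plan((.6216,.0174,.2405,99))
E
```

```text
now [0.6229 0.0172 0.3271] [180.     0.    98.95] q [ 23.  21. -34.  92.  12.  71.  -4.] t 66.3 F [-0.2 -0.1 -3. ] w 0.0134
-> [6.216e-01 1.740e-02 2.405e-01 9.900e+01] rot -0.001 = 1 x -0.001 | shift [ 0.0004 -0.0013  0.0866] = 2 x [ 0.0002 -0.0006  0.0433]
```

Emit:
send_rows(xyz=[[0.0004,-0.0012,0.025],[0,0,0.025],[0,0,0.02],[0,0,0.01],[0,0,0.005],[0,0,0.0015],[0,0,0],[0,0,0],[0,0,0],[0,0,0],[0,0,0],[0,0,0],[0,0,-0.03],[0,0,-0.03],[0,0,-0.045],[0,0,-0.045],[-0.04,0,-0.02],[-0.04,0,0],[-0.04,0,0],[0,0,0]], rotation=[[0,0,0],[0,0,0],[0,0,0],[0,0,0],[0,0,0],[0,0,0],[0,0,0],[0,0,0],[0,0,0],[0,0,0],[0,0,0],[0,0,0],[0,0,0],[0,0,0],[0,0,0],[0,0,0],[0,0,0],[0,0,0],[0,0,0],[0,0,0]], jaw=[0,0,0,0,0,0,0,0,0,0.45,0.45,0.45,0.45,0.45,0.45,0.45,0.45,0.45,0.45,0.45])

```text
time_s: 68.3
tool_pos: [0.64, -0.109, 0.4105]
tool_rot: [-180.0, 0.3, 98.4]
force: [-0.5, -1.1, -0.4]
grip_width: 0.0389
grasp_force: 0.0
```

Emit:
send_rows(xyz=[[0,0,0],[0,0,0],[0,0,0]], rotation=[[0,0,0],[0,0,0],[0,0,0]], jaw=[0.45,0.45,0.45])

```text
time_s: 68.6
tool_pos: [0.6399, -0.0984, 0.411]
tool_rot: [180.0, -0.0, 99.2]
force: [-0.3, 0.4, 0.3]
grip_width: 0.0392
grasp_force: 0.0
```

```bash
python3 - <<'E'
from gg import *
plan((.6,.0,.45,99));c=cam("wrist","w24");s=cam("scene","s9")
th=np.radians(9);ex,ey=np.array([np.cos(th),np.sin(th)]),np.array([-np.sin(th),np.cos(th)])
P={"yellow":(.553,-.0091,(33,0)),"white":(.5437,.0491,(33,0)),"blue":(.5342,.1077,(33,0)),"green":(.6216,.0174,(0,-33)),"red":(.6074,.1052,(0,33))}
for nm,c in(("wrist",c),("scene",s),("s4",load("s4"))):
    i=c["image"].astype(int);b,g,r=i[...,0],i[...,1],i[...,2];f=.6 if nm!="wrist" else 1
    M={"yellow":(r>150*f)&(g>110*f)&(b<60)&(r-g<70),"white":(r>140*f)&(b>140*f)&(abs(r-b)<25),"blue":(b>110*f)&(r<80)&(b-r>70*f),"green":(g-r>30)&(g-b>18)&(g>70),"red":(r>130*f)&(g<70)&(b<70)}
    for k,mm in M.items():
        mm=mm.astype(np.uint8)
        if nm=="wrist": mm[300:]=0
        n,l,st,ce=cv2.connectedComponentsWithStats(mm)
        for j in range(1,n):
            d=onz(c,*ce[j],.054)[:2]-P[k][:2]
            if st[j,4]>(60 if nm=="wrist" else 25) and np.hypot(*d)<.055: print(nm,k,st[j,4],"label rel place mm",(d@ex*1e3).round(1),(d@ey*1e3).round(1),"expect",P[k][2])
E
```

```text
now [ 0.6399 -0.0984  0.411 ] [ 1.7998e+02 -3.0000e-02  9.9160e+01] q [ 31.  21. -31.  82.  11.  80.   8.] t 68.6 F [-0.3  0.4  0.3] w 0.0392
-> [ 0.6   0.    0.45 99.  ] rot 0.003 = 1 x 0.0029 | shift [ 0.1035 -0.024  -0.039 ] = 3 x [ 0.0345 -0.008  -0.013 ]
wrist yellow 1066 label rel place mm 32.8 1.8 expect (33, 0)
wrist white 1029 label rel place mm 31.9 -2.4 expect (33, 0)
wrist green 1071 label rel place mm 0.6 -30.4 expect (0, -33)
scene white 101 label rel place mm 30.2 1.3 expect (33, 0)
scene blue 92 label rel place mm 31.6 2.9 expect (33, 0)
scene green 100 label rel place mm -1.1 -29.0 expect (0, -33)
scene red 74 label rel place mm 3.0 36.1 expect (0, 33)
scene red 94 label rel place mm 40.8 -19.8 expect (0, 33)
s4 yellow 68 label rel place mm 31.6 -4.3 expect (33, 0)
s4 white 102 label rel place mm 30.1 1.2 expect (33, 0)
s4 blue 94 label rel place mm 31.6 3.1 expect (33, 0)
s4 green 82 label rel place mm -0.1 -29.1 expect (0, -33)
s4 red 82 label rel place mm 4.5 36.2 expect (0, 33)
```

```bash
python3 -c "
from cell import env
print(env.sign_off())"
```

```text
the job is handed in; nothing more can be done
None
```

The order is made up and handed in: all five cartons lie flat in the outlines, the two padlocks I could find are in the tin, and the lid is pushed fully shut. The green carton got knocked about 4 cm out of place during the run, so I set it back. No third padlock showed in any camera view. I didn't move anything else on the bench.

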